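# Hang the drive bin on the slatwall, pack it and lock it in

## Robot

A 6-joint arm with a two-finger parallel gripper is mounted at the origin on the work surface. World frame = base frame: x ahead of the robot, y to its left, z up, the work surface at z = 0. Lengths are in m, angles in rad, forces in N, time in s.
With the tool pointing down it reaches from about 0.375 to 0.975 m from the base axis. Payload 3.8 kg.
Tool frame: the origin (TCP) lies at the very end of the fingers, on their centre line; the grasp point (between the pads) lies 19 mm behind it (bot.pinch_z is the distance from the TCP to the grasp point, in m); x points along the fingers, y is the direction in which the jaws open and shut, and the axes are right-handed (so a half turn about x gives the same grasp; the last joint's range is limited). The gripper opens to 85 mm and grips with 20 to 120 N. Pads are 22 mm wide; open, the fingers measure 114 mm over their backs; the gripper's body (76 mm by 85 mm) begins 54 mm behind the grasp point. The pads swing forward as they close: fully open they stand 13 mm farther back than shut.
Start: joints at [1.116, 0.264, 1.604, -0, 1.274, -0.037], TCP at [0.274, 0.617, 0.231] pointing down, gripper open.
Joint ranges: [-2.63, 2.63], [-0.94, 2.18], [0.31, 2.57], [-1.31, 4.45], [0, 2.66], [-2.55, 2.55]. Speed limits (rad/s): [2.57, 2.57, 3.14, 3.14, 3.14, 3.14].

## Interface

Orientations are given as a rotation vector (axis times angle).
In Python, from workcell import monitor, imaging, finish_job, bot gives the robot as it stands.
- The arm moves only by the tool jog_arm, never from a script. Its argument "rows" is a list of rows, each a list of 7 numbers: the shift along the tool's x, y, z in m, then the turn, a rotation vector about the tool's x, y, z in rad, then the opening in per cent of the stroke, from 0 (shut) to 100 (fully open). A call has 1 to 20 rows; each row is the pose to reach, as a shift and turn from the pose measured when the call began, along the tool's axes at that moment; what a row does not reach only later rows make up. A row lasts 1/10 s, in which the tool goes at most 50 mm and 8.59 degrees, less where a joint would pass 70% of its speed; a pose out of reach is approached as far as the arm can. A call with a gripper value outside its range is refused whole. The fingers move at their own pace and stop on an object; "force" is the grip in N (left out, the last holds). Time passes only in rows, so rows that repeat a pose let the fingers close. It gives the time, the measured TCP pose, the force and the opening at its end, in the units of the state.
- monitor.read_state(): the state, without advancing time (a new reading comes with each control period).
- imaging.read_camera(name): name is "scene" or "top" or "wrist"; returns the picture (400x640x3 uint8, blue, green, red); there is no depth.
- imaging.camera_params(name): a dict with "fx", "fy", "cx", "cy" (pixels), "T" (4x4, takes a point from camera to world coordinates); the wrist camera has in their place "T_tool_cam" (4x4, takes a point from camera to tool coordinates, whose origin is the TCP and whose axes are the tool frame's). Camera axes: x right, y down, z forward; pixel columns grow to the right and rows downward; lengths in m; the calibration is good to about 2 mm. A picture is of the moment at which its call begins: read the wrist's pose just before it. camera_params takes no time and is no camera call.
- finish_job(): hands the job in, once; it reports no verdict.
The state is a dict: "time": time; "q": joint angles; "joint_vel": joint speeds; "joint_torque": joint torques, N m; "tool_pos": TCP position; "tcp_rot": TCP orientation; "wrist_force": force on the tool from outside, world axes, zero at the start; "torque": the same for the moment, N m; "width": opening from 0.0 (shut) to 1.0 (fully open).
Only numpy, scipy, OpenCV 4.12 (cv2) and the standard library are available. Lean on these libraries where they do the work, as an engineer would, in place of code of your own. Each camera call takes 0.05 s, during which the arm holds its last target. There are 200 camera calls.

## Task

Hang the grey bin by its two hooks in the top groove of the slatwall panel, between the two steel arms: tip it front-up, pass the hooks in under the lip, then rotate it down until it sits fully home, upright against the panel. Then stand every loose desk item that is there (drive case, hub, tin, jar, card dock) upright on the floor of the hung bin's pockets, and finally swing the keeper bar shut across the bin's front until it clicks home. Leave the drive tower, paperweight, magnet tray and acrylic box where they are.

Things in the scene. Friction and masses are not known exactly. Their poses are not given: they have to be found in the camera images.
- groove (a point): On the front face of the fixed upright white slatwall panel (360 wide, 30 thick, desk to 185 high): mid-width, level with the ledge (bottom edge) of its top groove, 150 above the desk. x into the panel, away from the robot; y left; z up; yaw within 9 deg. Groove opening 18 high, full width; the level ledge runs 24 in. The lower groove is not used.
- lip (a point): On the panel face, 18 above groove, same axes: bottom edge of the metal lip over the groove opening. Lip 6 thick (x 0 to 6); behind it (x 6 to 24) the cavity rises 11 above this point; panel top 17 above it. A hook tip seats up behind the lip.
- catch (a point): Top of the sprung brass ball (20 across, stands 17 above the arm) on the right steel arm; 93 in front of the panel face, 118 right of its middle. Axes as groove. Both arms are 12 wide, at 118 left and right of the middle, reach 110 out of the face, tops 105 (right) and 111 (left) above the desk; 212 clear between them. The bin hangs between the arms.
- bin: Loose grey hook-on bin, 240 to 375 g; origin at the centre of the tray's underside; x to its hooks (back), y left, z up. Tray outside 60 (x) by 180 (y), floor and walls 4 thick, rim 28 high. A 12 thick middle wall makes two pockets, each 52 (x) by 80 (y): y 6 to 86 and -86 to -6. Seated on the wall, the origin lies 55 before the panel face and 85 above the desk.
- bin_grip (a point): Centre of the bin's lifting fin, 45 above the underside, axes as bin. Fin 12 thick (y), 40 long (x), top 60 above the underside: pinch it across y. Seated, this point is at x -55, z -20 from groove (sags 1 to 2).
- hook_tips (a point): Midway between the tops of the two hook tips; axes as bin; at x 64, z 88 of it. Uprights at y +-84 (12 wide), rear faces x 55, rest on the panel face. From each a tongue 3.5 thick, underside z 65, runs back x 55 to 66, then a tip 3.5 thick turns up to z 88. 23 tall in all, over the 18 opening: tip the bin front-up about 40 deg to enter, then rotate it down until the tongues lie on the ledge.
- keeper (a joint): Angle (rad) of the keeper bar, a steel rod 10 thick swinging level on the left arm: 0 closed, lying just above the bin's front rim, far end on the right arm; opens towards the robot and round to the left, up to 2.8. Stays where left (0.05 N m friction). At about 0.08 it meets the brass ball; push it over with some 3 to 5 N at its end and it clicks home against a stop at 0.
- keeper_knob (a point): Middle of the upright black knob, 16 across and 30 high, on the free end of the keeper bar, 262 from the pivot; this point is 15 above the rod's axis, where the knob begins.
- keeper_pivot (a point): Keeper's upright pivot axis at the height of the rod's axis: 83 before the panel face, 118 left of the middle, 26 below groove; axes as groove. At angle a the bar points along (-sin a, -cos a) in these x, y axes.
- case_mid (a point): Loose pocket drive in a dark blue silicone sleeve, rounded block, 44 (its x) by 34 (its y), height 66; 80 to 160 g, bottom-heavy (centre of mass about 15 above its foot); stands upright; this point is its centre, half-way up, z up. May be absent.
- hub_mid (a point): Loose aluminium USB hub block with two black ports, 40 (its x) by 30 (its y), height 64; 80 to 160 g, bottom-heavy (centre of mass about 15 above its foot); stands upright; this point is its centre, half-way up, z up. May be absent.
- tin_mid (a point): Loose round stainless steel screw tin, upright cylinder, diameter 36, height 62; 80 to 160 g, bottom-heavy (centre of mass about 15 above its foot); stands upright; this point is its centre, half-way up, z up. May be absent.
- jar_mid (a point): Loose round white plastic jar with a grey cap, upright cylinder, diameter 32, height 66; 80 to 160 g, bottom-heavy (centre of mass about 15 above its foot); stands upright; this point is its centre, half-way up, z up. May be absent.
- dock_mid (a point): Loose near-black card-reader block with a grey slot on top, 36 (its x) by 38 (its y), height 62; 80 to 160 g, bottom-heavy (centre of mass about 15 above its foot); stands upright; this point is its centre, half-way up, z up. May be absent.
- tower: Bystander, to be left alone: charcoal plastic drive tower with two bays, 140 by 100 by 170 high; origin at the centre of its underside.
- paperweight: Bystander, to be left alone: glass paperweight, 68 across, 45 high; origin at the centre of its underside.
- magnet_tray: Bystander, to be left alone: stainless steel magnet tray, 110 by 80 by 18 high; origin at the centre of its underside.
- acrylic_box: Bystander, to be left alone: closed clear acrylic box, 80 by 100 by 49 high; origin at the centre of its underside.

How it is judged:
By the outcome, as a careful person would: the job done as asked, in the order asked, and still so for the second after the job is handed in, with the robot touching nothing.
Of case, hub, tin, jar, dock only 3 to 4 are there at a start; the rules pass over those that are not, and their reading is None.
At some moment in a run one of case, hub, tin, jar, dock may be knocked a few centimetres aside while the robot is not near it.
It also fails if it takes over 210 s, if anything falls off the work surface, if the arm or the gripper's body presses on something with over 40 N, if the wrist force passes 120 N, or if a joint passes its speed limit or range.

## Working session

There is one attempt and no reset: what is moved stays moved. The work goes in short steps, Python scripts to look and compute and a tool call to move; the robot and the scene stay as the last step left them, time stands still between calls to the robot, and variables do not carry over. Pictures are saved under pics/ and viewed, about 12 in all and at most 16, crops included, and the job is handed in when it is done.

Besides the shell and the picture viewer there is one more tool, called after "Call:" by a JSON object that holds its "op" and its "data". jog_arm: Moves the arm, as the interface text tells. Its arguments: {"type":"object","properties":{"rows":{"type":"array","items":{"type":"array","items":{"type":"number"}}},"force":{"type":"number"}},"required":["rows"]}

```bash
mkdir -p pics; ls; python3 - <<'E'
from workcell import monitor, imaging, bot
import cv2,numpy as np
print(monitor.read_state(), bot.pinch_z)
for n in("scene","top","wrist"):
    im=imaging.read_camera(n); cv2.imwrite(f"pics/{n}0.png",im)
    p=imaging.camera_params(n); print(n,{k:np.round(v,4).tolist() for k,v in p.items()})
E
```

```text
pics
{'time': 0.0, 'q': array([ 1.11610724e+00,  2.64772702e-01,  1.60540177e+00, -3.66541807e-05,
        1.27370232e+00, -3.68869726e-02]), 'joint_vel': array([ 0.00080674, -0.0007437 , -0.00095577,  0.00027373,  0.00100014,
       -0.00241917]), 'joint_torque': array([ 1.73451022e-03, -5.15108228e+01, -3.67316830e+01, -1.12822818e-04,
        1.27848750e-02,  2.32616196e-05]), 'tool_pos': array([0.27355955, 0.61626487, 0.22993386]), 'tcp_rot': array([ 0.32596634,  1.54636454, -0.32948098]), 'wrist_force': array([ 0.10797263, -0.09784897,  0.33786798]), 'torque': array([-0.05541255,  0.01783609,  0.03027547]), 'width': 1.002327082168394} 0.0187
scene {'fx': 401.9058, 'fy': 401.9058, 'cx': 315.9278, 'cy': 197.2813, 'T': [[-0.6603, 0.6312, -0.4068, 0.9859], [0.7509, 0.5462, -0.3713, 0.3908], [-0.0122, -0.5507, -0.8346, 1.0157], [0.0, 0.0, 0.0, 1.0]]}
top {'fx': 429.614, 'fy': 429.614, 'cx': 320.6758, 'cy': 207.1259, 'T': [[-0.023, -0.9961, 0.085, 0.4351], [-0.9997, 0.0231, -0.0003, -0.0032], [-0.0017, -0.085, -0.9964, 1.2306], [0.0, 0.0, 0.0, 1.0]]}
wrist {'fx': 360.1851, 'fy': 360.1851, 'cx': 324.0291, 'cy': 204.0999, 'T_tool_cam': [[0.0008, -0.3241, 0.946, -0.1427], [1.0, -0.0003, -0.0009, 0.0001], [0.0005, 0.946, 0.3241, -0.0829], [0.0, 0.0, 0.0, 1.0]]}
```

View pics/top0.png

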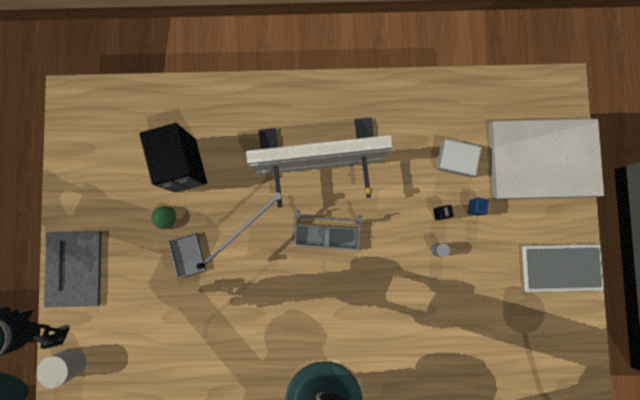

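View pics/scene0.png

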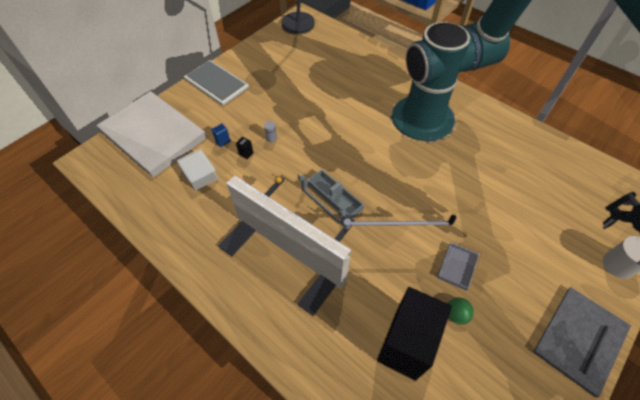

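```bash
cat > h.py <<'E'
import numpy as np, cv2
from scipy.spatial.transform import Rotation as R
from workcell import monitor, imaging, bot
def toolT():
    s=monitor.read_state(); T=np.eye(4); T[:3,:3]=R.from_rotvec(s['tcp_rot']).as_matrix(); T[:3,3]=s['tool_pos']; return T
def camT(n,Tt=None):
    p=imaging.camera_params(n); return p,(p['T'] if n!='wrist' else (toolT() if Tt is None else Tt)@p['T_tool_cam'])
def px(n,u,v,z,Tt=None):
    p,T=camT(n,Tt); d=T[:3,:3]@np.array([(u-p['cx'])/p['fx'],(v-p['cy'])/p['fy'],1]); o=T[:3,3]
    return o+d*(z-o[2])/d[2]
def proj(n,P,Tt=None):
    p,T=camT(n,Tt); c=T[:3,:3].T@(np.asarray(P)-T[:3,3]); return np.array([p['fx']*c[0]/c[2]+p['cx'],p['fy']*c[1]/c[2]+p['cy']])
def down(yaw,pitch=0.):
    # tool x down, tool y (jaws) horizontal at angle yaw from world y; pitch turns about world jaw axis
    x=np.array([0,0,-1.]); y=np.array([-np.sin(yaw),np.cos(yaw),0]); M=np.c_[x,y,np.cross(x,y)]
    return R.from_rotvec(pitch*y).as_matrix()@M
def shot(n,name,box=None,k=1):
    T=toolT(); im=imaging.read_camera(n)
    np.save(f'pics/{name}.npy',T); cv2.imwrite(f'pics/{name}_raw.png',im)
    if box: im=im[box[1]:box[3],box[0]:box[2]]
    cv2.imwrite(f'pics/{name}.png',cv2.resize(im,None,fx=k,fy=k,interpolation=cv2.INTER_CUBIC)); return T
def rel(pos,M):
    """shift/turn of a wanted TCP pose from the present one, tool axes"""
    T=toolT(); d=T[:3,:3].T@(np.asarray(pos)-T[:3,3]); r=R.from_matrix(T[:3,:3].T@M).as_rotvec()
    return np.r_[d,r]
def show(pos,M):
    v=rel(pos,M); print('row',np.round(v,4).tolist(),'mm',round(np.linalg.norm(v[:3])*1e3),'deg',round(np.degrees(np.linalg.norm(v[3:])),1))
E
python3 - <<'E'
import cv2
im=cv2.imread('pics/top0.png')
cv2.imwrite('pics/topc.png',cv2.resize(im[110:280,240:500],None,fx=3,fy=3,interpolation=cv2.INTER_CUBIC))
E
```

```text
(no output)
```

View pics/topc.png

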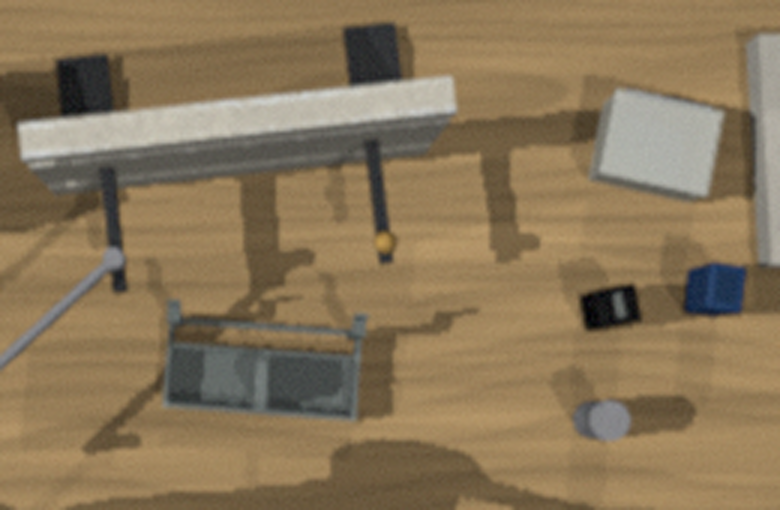

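```bash
python3 - <<'E'
from h import *
P=lambda x,y,z:px('top',240+x/3,110+y/3,z)
L=P(21,161,.185);Rr=P(455,109,.185); d=Rr-L; print('panel',L,Rr,np.linalg.norm(d),'yaw',np.degrees(np.arctan2(d[0],-d[1])))
yaw=np.arctan2(d[0],-d[1]); c=(L+Rr)/2; ex=np.array([np.cos(yaw),np.sin(yaw),0]); ey=np.array([-ex[1],ex[0],0])
ball=P(385,242,.117);piv=P(113,258,.132)
for n,q,x,y in(('ball',ball,-.093,-.118),('piv',piv,-.083,.118)): print(n,q,'exp',c+x*ex+y*ey)
a=P(165,407,.028);b=P(357,418,.028);e=P(170,343,.028);f=P(360,355,.028)
print('bin',(a+b+e+f)/4,np.linalg.norm(a-b),np.linalg.norm(a-e),'yaw',np.degrees(np.arctan2((b-a)[0],-(b-a)[1])))
print('hooks',P(173,303,.088),P(360,318,.088))
print('dock',P(610,307,.062),'case',P(720,287,.066),'cyl',P(608,420,.062))
print('knob',px('top',201,266,.15))
E
```

```text
panel [0.63594613 0.17559321 0.185     ] [ 0.67097357 -0.18236602  0.185     ] 0.35966892059102007 yaw 5.588780646608932
ball [ 0.57028046 -0.12880961  0.117     ] exp [ 0.57239372 -0.12988258  0.185     ]
piv [0.56006997 0.10647229 0.132     ] exp [0.55936261 0.10596947 0.185     ]
bin [ 0.45378841 -0.02106899  0.028     ] 0.1786425789411501 0.05965754374106929 yaw -4.5839117471500685
hooks [0.52359323 0.05810395 0.088     ] [ 0.50639053 -0.10768547  0.088     ]
dock [ 0.51276657 -0.33743395  0.062     ] case [ 0.52835667 -0.43679921  0.066     ] cyl [ 0.41071429 -0.33080188  0.062     ]
knob [0.38670766 0.29860181 0.15      ]
```

```bash
python3 - <<'E'
from h import *
show([.452,-.0205,.24],down(-.08,-.4))
E
```

```text
row [-0.0089, -0.5098, 0.4215, -0.3329, -0.3966, 0.0693] mm 661 deg 29.9
```

Call:
{"op": "jog_arm", "data": {"rows": [[-0.02,-0.25,0.2,-0.16,-0.2,0.03,100],[-0.02,-0.25,0.2,-0.16,-0.2,0.03,100],[-0.02,-0.25,0.2,-0.16,-0.2,0.03,100],[-0.02,-0.25,0.2,-0.16,-0.2,0.03,100],[-0.02,-0.25,0.2,-0.16,-0.2,0.03,100],[-0.009,-0.51,0.4215,-0.333,-0.397,0.069,100],[-0.009,-0.51,0.4215,-0.333,-0.397,0.069,100],[-0.009,-0.51,0.4215,-0.333,-0.397,0.069,100],[-0.009,-0.51,0.4215,-0.333,-0.397,0.069,100],[-0.009,-0.51,0.4215,-0.333,-0.397,0.069,100],[-0.009,-0.51,0.4215,-0.333,-0.397,0.069,100],[-0.009,-0.51,0.4215,-0.333,-0.397,0.069,100],[-0.009,-0.51,0.4215,-0.333,-0.397,0.069,100],[-0.009,-0.51,0.4215,-0.333,-0.397,0.069,100],[-0.009,-0.51,0.4215,-0.333,-0.397,0.069,100],[-0.009,-0.51,0.4215,-0.333,-0.397,0.069,100]]}}

```text
time: 1.75
tool_pos: [0.4515, -0.0209, 0.2397]
tcp_rot: [0.048, 1.171, -0.072]
wrist_force: [-0.8, -0.5, 0.6]
width: 1.0
```

```bash
python3 - <<'E'
from h import *
s=monitor.read_state();print(s['time'],s['q'])
show([.452,-.0205,.24],down(-.08,-.4))
shot('wrist','w1')
E
```

```text
1.75 [-0.10987365 -0.46656966  2.30130922  0.01413373  0.90767526 -1.60562382]
row [-0.0001, 0.0004, 0.0006, -0.0014, -0.0006, 0.0005] mm 1 deg 0.1
```

View pics/w1.png

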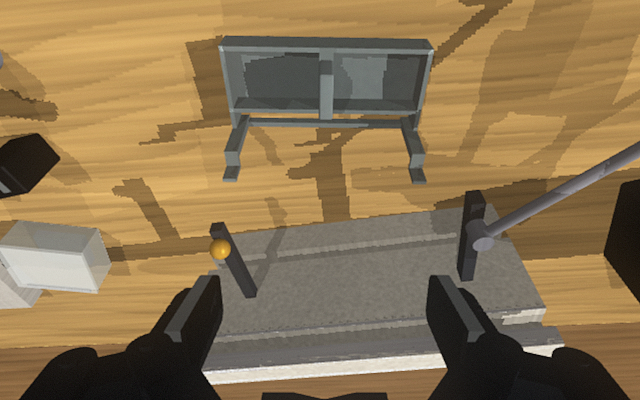

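```bash
python3 - <<'E'
from h import *
T=np.load('pics/w1.npy')
a=px('wrist',220,38,.028,T);b=px('wrist',433,40,.028,T);print('front rim',a,b,np.linalg.norm(a-b))
d=a-b; yaw=np.arctan2(d[0],-d[1]); m=(a+b)/2; print('yaw',np.degrees(yaw),'origin',m+.03*np.array([np.cos(yaw),np.sin(yaw),0]))
h1=px('wrist',231,180,.088,T);h2=px('wrist',418,182,.088,T); m=(h1+h2)/2;print('hooks',h1,h2,'org',m-.066*np.array([np.cos(yaw),np.sin(yaw),0]))
print('fin top end', px('wrist',326,60,.06,T))
# panel
for n,u,v,z in(('ball',219,240,.122),('top front L',564,345,.185),('top front R',205,372,.185)): print(n,px('wrist',u,v,z,T))
c=np.array([.652,-.003]);y=np.radians(5.6);ex=np.array([np.cos(y),np.sin(y)]);ey=np.array([-ex[1],ex[0]])
P=lambda x,yy,z:np.r_[c+ex*x+ey*yy,.15+z]
for n,q in(('topL',P(0,.18,.035)),('topR',P(0,-.18,.035)),('ledgeL',P(0,.18,0)),('lipL',P(0,.18,.018)),('ball',P(-.093,-.118,-.028)),('ledgeR',P(0,-.18,0)),('armR end top',P(-.11,-.118,-.045)),('armL end top',P(-.11,.118,-.039))): print(n,np.round(proj('wrist',q,T)))
E
```

```text
front rim [ 0.40794027 -0.10316817  0.028     ] [0.42378391 0.07090991 0.028     ] 0.17479759524486999
yaw -5.200421138081383 origin [ 0.4457386  -0.01884833  0.028     ]
hooks [ 0.50828334 -0.10808076  0.088     ] [0.52396485 0.05625034 0.088     ] org [ 0.45039577 -0.01993297  0.088     ]
fin top end [ 0.42118289 -0.01721294  0.06      ]
ball [ 0.54797275 -0.12245225  0.122     ]
top front L [0.63962562 0.17500254 0.185     ]
top front R [ 0.66754853 -0.15604809  0.185     ]
topL [568. 342.]
topR [180. 374.]
ledgeL [549. 307.]
lipL [558. 324.]
ball [218. 257.]
ledgeR [190. 340.]
armR end top [216. 231.]
armL end top [479. 202.]
```

```bash
python3 - <<'E'
import cv2
im=cv2.imread('pics/w1.png')
cv2.imwrite('pics/w1c.png',cv2.resize(im[200:400,180:580],None,fx=2,fy=2,interpolation=cv2.INTER_CUBIC))
E
```

```text
(no output)
```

View pics/w1c.png

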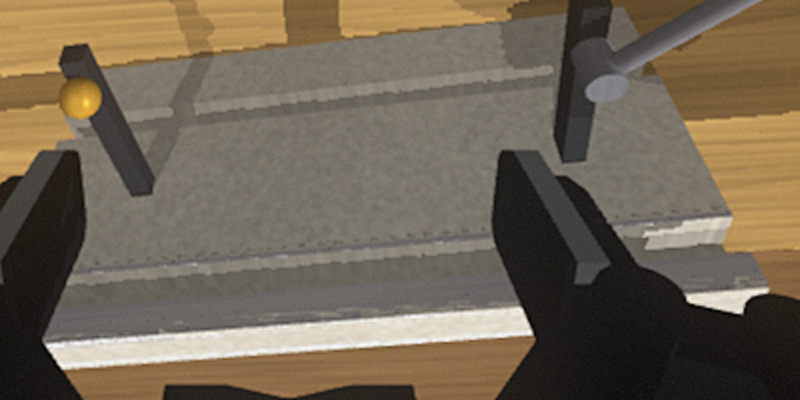

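```bash
cat >> h.py <<'E'
def grip(G,yaw,pitch=0.,back=0.):
    M=down(yaw,pitch); return np.asarray(G)+M[:,0]*(bot.pinch_z-back),M
E
python3 - <<'E'
from h import *
G=[.4505,-.020,.045]
show(*grip(G,np.radians(-5),-.4,.07)); show(*grip(G,np.radians(-5),-.4))
E
```

```text
row [0.1277, 0.0001, -0.0767, 0.0071, -0.0005, -0.003] mm 149 deg 0.4
row [0.1977, -0.0001, -0.0767, 0.0071, -0.0005, -0.003] mm 212 deg 0.4
```

Call:
{"op": "jog_arm", "data": {"rows": [[0.1277,0,-0.0767,0.007,0,-0.003,100],[0.1277,0,-0.0767,0.007,0,-0.003,100],[0.1277,0,-0.0767,0.007,0,-0.003,100],[0.1277,0,-0.0767,0.007,0,-0.003,100],[0.16,0,-0.0767,0.007,0,-0.003,100],[0.19,0,-0.0767,0.007,0,-0.003,100],[0.1977,0,-0.0767,0.007,0,-0.003,100],[0.1977,0,-0.0767,0.007,0,-0.003,100]]}}

```text
time: 2.6
tool_pos: [0.4588, -0.0196, 0.0285]
tcp_rot: [0.05, 1.171, -0.075]
wrist_force: [-0.6, 0.6, 0.7]
width: 1.0
```

```bash
python3 - <<'E'
from h import *
T=shot('wrist','w2'); print(T[:3,3])
E
```

```text
[ 0.45877215 -0.01959216  0.02847311]
```

View pics/w2.png

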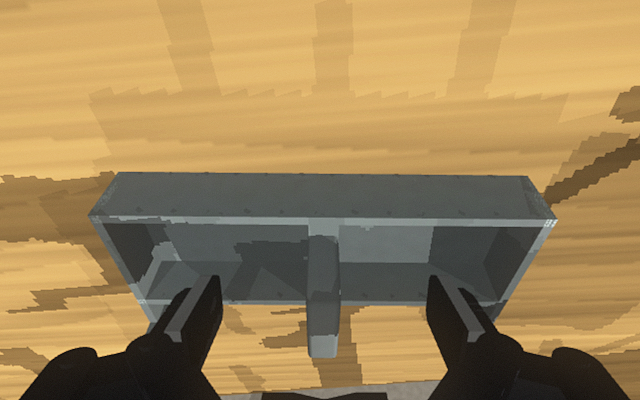

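```bash
python3 - <<'E'
from h import *
T=np.load('pics/w2.npy')
for u,v,z in((90,216,.028),(555,221,.028),(118,173,0),(528,177,0),(323,336,.06),(323,357,.06)): print(px('wrist',u,v,z,T))
o=np.array([.4505,-.020,0]);y=np.radians(-5);ex=np.array([np.cos(y),np.sin(y),0]);ey=np.array([-ex[1],ex[0],0])
for a,b,z in((-.03,.09,.028),(-.03,-.09,.028),(-.03,.09,0),(-.03,-.09,0),(-.02,0,.06),(.02,0,.06)):print(proj('wrist',o+a*ex+b*ey+[0,0,z],T))
E
```

```text
[ 0.41447456 -0.10573402  0.028     ]
[0.43230299 0.07199522 0.028     ]
[ 0.41487988 -0.10724861  0.        ]
[0.43252101 0.07339689 0.        ]
[ 0.45327852 -0.01974184  0.06      ]
[ 0.47014346 -0.02122099  0.06      ]
[559.20202173 213.73698538]
[ 84.36305609 212.96791414]
[528.05125351 169.80440349]
[116.20800649 169.10224031]
[321.47799037 301.53561178]
[321.77706154 357.36960984]
```

Call:
{"op": "jog_arm", "data": {"rows": [[0.0008,0,0.0018,0.008,0,-0.003,100],[0.0008,0,0.0018,0.008,0,-0.003,0],[0.0008,0,0.0018,0.008,0,-0.003,0],[0.0008,0,0.0018,0.008,0,-0.003,0],[0.0008,0,0.0018,0.008,0,-0.003,0],[0.0008,0,0.0018,0.008,0,-0.003,0],[0.0008,0,0.0018,0.008,0,-0.003,0],[0.0008,0,0.0018,0.008,0,-0.003,0],[0.0008,0,0.0018,0.008,0,-0.003,0],[0.0008,0,0.0018,0.008,0,-0.003,0]], "force": 90}}

```text
time: 3.65
tool_pos: [0.461, -0.0201, 0.0294]
tcp_rot: [0.055, 1.169, -0.083]
wrist_force: [-3.2, 0.1, 5.2]
width: 0.125
```

```bash
cat > plan.py <<'E'
import numpy as np, heapq
# hook local coords (mm), origin at (55,65) of bin
rects=[(0,0,11,3.5),(7.5,0,11,23),(-8,-65,0,3.5)]
obs=[(0,-100,60,0),(0,18,6,35),(24,-100,60,40),(6,29,60,40)]
def bd(r,n=1.0):
    a,b,c,d=r; d=min(d,60); b=max(b,-70)
    xs=np.arange(a,c+.01,n) if c-a>n else np.array([a,c]); zs=np.arange(b,d+.01,n)
    return np.r_[np.c_[xs,0*xs+b],np.c_[xs,0*xs+d],np.c_[0*zs+a,zs],np.c_[0*zs+c,zs]]
HP=np.vstack([bd(r) for r in rects]); OP=np.array([(0,0),(0,18),(6,18),(6,29),(0,35),(6,35),(3,18),(24,0),(0,26)])
def sd(P,r):
    c=np.array([(r[0]+r[2])/2,(r[1]+r[3])/2]);h=np.array([(r[2]-r[0])/2,(r[3]-r[1])/2])
    q=np.abs(P-c)-h; return np.hypot(*np.maximum(q,0).T.reshape(2,-1))+np.minimum(q.max(-1).ravel(),0)
def clr(x,z,th):
    c,s=np.cos(th),np.sin(th); A=np.array([[c,s],[-s,c]])
    W=HP@A.T+[x,z]; m=min(sd(W,o).min() for o in obs)
    L=(OP-[x,z])@A; return min(m,min(sd(L,r).min() for r in rects))
X=np.arange(-40,7,1.);Z=np.arange(-6,26,1.);TH=np.radians(np.arange(0,56,2.))
C=np.array([[[clr(x,z,t) for t in TH] for z in Z] for x in X])
np.save('C.npy',C)
g=(40,7,0) # x=0,z=1
print('goal clr',C[g])
s=(5,int(10+6),25)
D={s:0};pr={};q=[(0,s)]
while q:
    d,n=heapq.heappop(q)
    if n==g:break
    if d>D[n]:continue
    for k in((1,0,0),(-1,0,0),(0,1,0),(0,-1,0),(0,0,1),(0,0,-1)):
        m=tuple(np.add(n,k))
        if any(i<0 or i>=L for i,L in zip(m,C.shape)):continue
        c=C[m]
        if c<(-.05 if sum(np.abs(np.subtract(m,g)))<4 else .3):continue
        w=d+1+8/(max(c,.1)**2)
        if w<D.get(m,1e9):D[m]=w;pr[m]=n;heapq.heappush(q,(w,m))
p=[];n=g
while n in D:
    p.append(n); 
    if n==s:break
    n=pr.get(n,None)
for n in p[::-1]:print(X[n[0]],Z[n[1]],round(np.degrees(TH[n[2]])),round(C[n],2))
E
python3 plan.py
```

```text
goal clr 0.0
-35.0 10.0 50 10.44
-35.0 9.0 50 10.64
-35.0 8.0 50 10.93
-35.0 7.0 50 11.31
-35.0 7.0 52 11.51
-35.0 7.0 54 11.8
-34.0 7.0 54 10.97
-33.0 7.0 54 10.16
-32.0 7.0 54 9.35
-31.0 7.0 54 8.55
-30.0 7.0 54 7.74
-29.0 7.0 54 6.93
-28.0 7.0 54 6.12
-27.0 7.0 54 5.34
-26.0 7.0 54 4.64
-25.0 7.0 54 4.07
-24.0 7.0 54 3.68
-23.0 7.0 54 3.55
-22.0 7.0 54 3.55
-21.0 7.0 54 3.55
-20.0 7.0 54 3.55
-19.0 7.0 54 3.55
-18.0 7.0 54 3.55
-17.0 7.0 54 3.55
-16.0 7.0 54 3.69
-15.0 7.0 54 3.48
-15.0 8.0 54 3.25
-14.0 8.0 54 3.7
-13.0 8.0 54 3.11
-13.0 9.0 54 3.61
-12.0 9.0 54 3.33
-12.0 10.0 54 3.39
-11.0 10.0 54 3.56
-11.0 11.0 54 3.17
-10.0 11.0 54 3.76
-9.0 11.0 54 3.19
-9.0 11.0 52 3.21
-9.0 11.0 50 3.22
-8.0 11.0 50 2.74
-8.0 11.0 48 2.9
-7.0 11.0 48 2.83
-7.0 11.0 46 3.09
-6.0 11.0 46 3.09
-6.0 11.0 44 3.36
-5.0 11.0 44 3.36
-5.0 11.0 42 3.64
-4.0 11.0 42 3.64
-4.0 11.0 40 3.93
-4.0 11.0 38 3.93
-3.0 11.0 38 3.86
-3.0 11.0 36 3.8
-3.0 10.0 36 3.53
-3.0 10.0 34 3.85
-2.0 10.0 34 3.85
-2.0 10.0 32 3.47
-2.0 9.0 32 3.17
-2.0 9.0 30 3.5
-1.0 9.0 30 3.5
-1.0 9.0 28 3.21
-1.0 8.0 28 2.84
-1.0 8.0 26 3.18
-1.0 8.0 24 3.04
-1.0 7.0 24 2.53
-1.0 7.0 22 2.88
-1.0 7.0 20 2.95
-1.0 7.0 18 2.44
-1.0 6.0 18 2.6
-1.0 6.0 16 2.62
-1.0 6.0 14 2.42
-1.0 5.0 14 2.18
-1.0 5.0 12 2.02
-1.0 5.0 10 1.85
-1.0 5.0 8 1.69
-1.0 4.0 8 1.55
-1.0 4.0 6 1.41
-1.0 3.0 6 1.31
-1.0 3.0 4 1.21
-1.0 2.0 4 1.14
-1.0 2.0 2 1.06
-1.0 1.0 2 0.62
-1.0 1.0 0 0.5
0.0 1.0 0 0.0
```

```bash
cat > b.py <<'E'
from h import *
import sys
def F(c,yaw): 
    T=np.eye(4);T[:3,:3]=R.from_euler('z',yaw).as_matrix();T[:3,3]=c;return T
GR=F([.6515,-.0035,.15],np.radians(5.4))
def wanted(x,z,th,y=0.,G=None):
    G=GR if G is None else G
    A=R.from_rotvec([0,np.radians(th),0]).as_matrix()
    B=np.eye(4);B[:3,:3]=A;B[:3,3]=np.array([x,y,z])/1e3-A@np.array([.055,0,.065])
    return G@B@np.linalg.inv(np.load('Ttb.npy'))
def rows(wps,T0=None):
    T0=toolT() if T0 is None else T0
    for w in wps:
        D=np.linalg.inv(T0)@wanted(*w); print(w,[float(f'{v:.4f}') for v in np.r_[D[:3,3],R.from_matrix(D[:3,:3]).as_rotvec()]])
E
python3 - <<'E'
from b import *
T=toolT(); yaw=np.arctan2(-T[0,1],T[1,1]); print('yaw',np.degrees(yaw), 'pitch',np.degrees(np.arctan2(T[0,0],-T[2,0])))
np.save('Ttb.npy',np.linalg.inv(T)@F([.4527,-.0200,0],yaw))
show(T[:3,3]+[0,0,.12],T[:3,:3])
rows([(-80,60,40),(-70,10,54),(-35,7,54)])
E
```

```text
yaw -5.3943423420383105 pitch 22.864630746604345
row [-0.1105, 0.0, 0.0468, 0.0, 0.0, 0.0] mm 120 deg 0.0
(-80, 60, 40) [-0.1487, 0.0092, 0.1191, -0.1918, 0.6961, 0.0098]
(-70, 10, 54) [-0.1109, 0.0115, 0.1164, -0.1948, 0.9397, -0.0139]
(-35, 7, 54) [-0.0947, 0.0181, 0.1469, -0.1948, 0.9397, -0.0139]
```

Call:
{"op": "jog_arm", "data": {"rows": [[-0.02,0,0.0085,0,0,0,0],[-0.055,0,0.023,0,0,0,0],[-0.09,0,0.038,0,0,0,0],[-0.1105,0,0.0468,0,0,0,0],[-0.1105,0,0.0468,0,0,0,0],[-0.12,0.002,0.07,-0.05,0.13,0,0],[-0.13,0.004,0.085,-0.1,0.27,0.005,0],[-0.135,0.006,0.1,-0.15,0.4,0.01,0],[-0.14,0.008,0.11,-0.19,0.53,0.01,0],[-0.1487,0.0092,0.1191,-0.192,0.64,0.01,0],[-0.1487,0.0092,0.1191,-0.192,0.696,0.01,0],[-0.13,0.01,0.118,-0.194,0.82,0,0],[-0.1109,0.0115,0.1164,-0.195,0.94,-0.014,0],[-0.1109,0.0115,0.1164,-0.195,0.94,-0.014,0],[-0.1109,0.0115,0.1164,-0.195,0.94,-0.014,0],[-0.1109,0.0115,0.1164,-0.195,0.94,-0.014,0]]}}

```text
time: 5.25
tool_pos: [0.5254, -0.0148, 0.177]
tcp_rot: [-0.099, 2.11, 0.056]
wrist_force: [0.1, -0.0, -1.8]
width: 0.127
```

```bash
python3 - <<'E'
from b import *
rows([(-70,10,54)])
T=toolT()
for n in('scene','wrist'):
  shot(n,n+'3')
a=cv2.imread('pics/wrist3_raw.png');b=cv2.imread('pics/scene3_raw.png')[140:340,200:500]
cv2.imwrite('pics/m3.png',np.vstack([cv2.resize(a,(480,300)),cv2.resize(b,(480,300),interpolation=cv2.INTER_CUBIC)]))
E
```

```text
(-70, 10, 54) [-0.0001, 0.0, 0.0004, 0.0002, 0.0005, 0.0001]
```

View pics/m3.png

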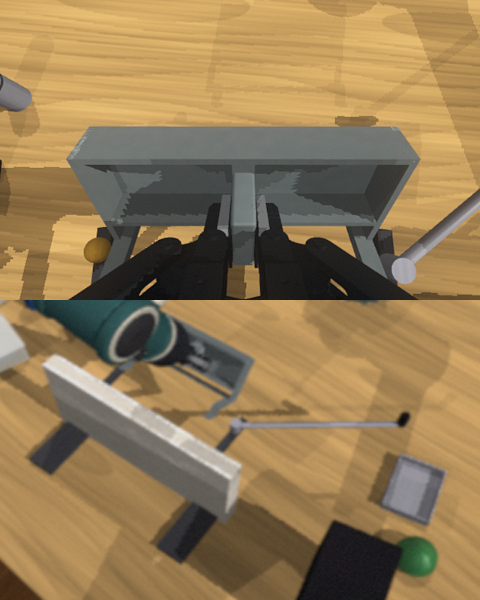

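```bash
python3 - <<'E'
from b import *
im=cv2.imread('pics/wrist3_raw.png'); T=np.load('pics/wrist3.npy')@np.load('Ttb.npy')
for p in((-.03,.09,.028),(-.03,-.09,.028),(-.03,.09,0),(-.03,-.09,0),(-.02,0,.06),(.02,0,.06)):
    q=proj('wrist',(T@np.r_[p,1])[:3]); print(q); cv2.drawMarker(im,tuple(np.round(q).astype(int)),(0,0,255),0,12,1)
for p,c in (((-.093,-.118,-.028),0),((-.11,-.118,-.045),0),((-.083,.118,-.016),0)):
    q=proj('wrist',(GR@np.r_[p,1])[:3]); cv2.drawMarker(im,tuple(np.round(q).astype(int)),(255,0,255),0,12,1)
cv2.imwrite('pics/m4.png',cv2.resize(im[140:400,60:600],None,fx=1.45,fy=1.45))
E
```

```text
[557.22411054 211.2694154 ]
[ 89.29932237 211.68475051]
[526.71952311 168.04230095]
[119.9510802  168.42160663]
[323.14623264 298.01058145]
[323.39456392 353.4153716 ]
```

View pics/m4.png

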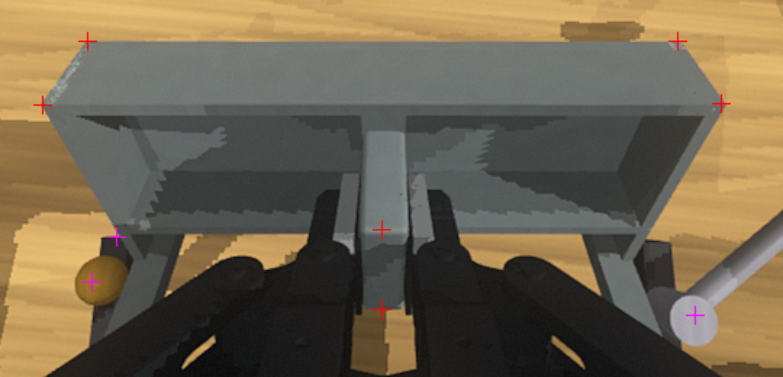

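```bash
python3 - <<'E'
from b import *
rows([(-35,7,54),(-20,7,54),(-15,7.5,54),(-11,10,54),(-9,11,53),(-7,11,48),(-5,11,44),(-3.5,11,39)])
E
```

```text
(-35, 7, 54) [-0.0132, 0.0001, 0.0326, -0.0002, 0.0046, 0.0006]
(-20, 7, 54) [-0.0208, 0.0002, 0.0455, -0.0002, 0.0046, 0.0006]
(-15, 7.5, 54) [-0.0238, 0.0002, 0.0495, -0.0002, 0.0046, 0.0006]
(-11, 10, 54) [-0.028, 0.0002, 0.0517, -0.0002, 0.0046, 0.0006]
(-9, 11, 53) [-0.0289, 0.0002, 0.0532, -0.0002, -0.0129, 0.0006]
(-7, 11, 48) [-0.0251, 0.0002, 0.0564, -0.0002, -0.1001, 0.0006]
(-5, 11, 44) [-0.0223, 0.0002, 0.0597, -0.0002, -0.1699, 0.0006]
(-3.5, 11, 39) [-0.0185, 0.0002, 0.0633, -0.0002, -0.2572, 0.0006]
```

Call:
{"op": "jog_arm", "data": {"rows": [[-0.007,0,0.016,0,0.0046,0,0],[-0.0132,0,0.0326,0,0.0046,0,0],[-0.017,0,0.039,0,0.0046,0,0],[-0.0208,0,0.0455,0,0.0046,0,0],[-0.0238,0,0.0495,0,0.0046,0,0],[-0.026,0,0.0508,0,0.0046,0,0],[-0.028,0,0.0517,0,0.0046,0,0],[-0.028,0,0.0517,0,0.0046,0,0],[-0.028,0,0.0517,0,0.0046,0,0]]}}

```text
time: 6.25
tool_pos: [0.5843, -0.0093, 0.1768]
tcp_rot: [-0.1, 2.111, 0.056]
wrist_force: [-0.0, 0.5, -2.0]
width: 0.126
```

```bash
python3 - <<'E'
from b import *
print(monitor.read_state()['wrist_force'])
rows([(-11,10,54),(-9,11,53),(-7,11,48),(-5,11,44),(-4,11,40),(-3,10,34),(-2,9,30),(-1,8,26)])
E
```

```text
[-0.00393589  0.5348166  -1.98111722]
(-11, 10, 54) [-0.0002, 0.0001, 0.0002, -0.0002, -0.0004, 0.0005]
(-9, 11, 53) [-0.0011, 0.0001, 0.0016, -0.0002, -0.0178, 0.0005]
(-7, 11, 48) [0.0028, 0.0001, 0.0049, -0.0002, -0.1051, 0.0005]
(-5, 11, 44) [0.0055, 0.0002, 0.0082, -0.0002, -0.1749, 0.0006]
(-4, 11, 40) [0.0087, 0.0002, 0.0109, -0.0002, -0.2447, 0.0006]
(-3, 10, 34) [0.0143, 0.0002, 0.0155, -0.0003, -0.3494, 0.0006]
(-2, 9, 30) [0.0179, 0.0002, 0.0193, -0.0003, -0.4193, 0.0006]
(-1, 8, 26) [0.0214, 0.0002, 0.0233, -0.0003, -0.4891, 0.0006]
```

Call:
{"op": "jog_arm", "data": {"rows": [[-0.0011,0,0.0016,0,-0.018,0,0],[0.0008,0,0.0032,0,-0.06,0,0],[0.0028,0,0.0049,0,-0.105,0,0],[0.0041,0,0.0065,0,-0.14,0,0],[0.0055,0,0.0082,0,-0.175,0,0],[0.0071,0,0.0095,0,-0.21,0,0],[0.0087,0,0.0109,0,-0.245,0,0],[0.0087,0,0.0109,0,-0.245,0,0]]}}

```text
time: 7.05
tool_pos: [0.5881, -0.0089, 0.1641]
tcp_rot: [-0.088, 1.866, 0.065]
wrist_force: [-0.3, -0.1, -1.6]
width: 0.123
```

```bash
python3 - <<'E'
from b import *
rows([(-4,11,40),(-3,10,34),(-2,9,30),(-1,8,26),(-1,7,20),(-1,6,16),(-1,5,12)])
E
```

```text
(-4, 11, 40) [0.0001, 0.0001, 0.001, -0.0003, 0.0006, 0.0005]
(-3, 10, 34) [0.0066, 0.0001, 0.0041, -0.0003, -0.1041, 0.0006]
(-2, 9, 30) [0.0111, 0.0001, 0.0069, -0.0003, -0.1739, 0.0006]
(-1, 8, 26) [0.0154, 0.0001, 0.01, -0.0003, -0.2438, 0.0006]
(-1, 7, 20) [0.0216, 0.0001, 0.0135, -0.0003, -0.3485, 0.0006]
(-1, 6, 16) [0.0259, 0.0001, 0.0162, -0.0003, -0.4183, 0.0006]
(-1, 5, 12) [0.03, 0.0001, 0.0191, -0.0003, -0.4881, 0.0007]
```

Call:
{"op": "jog_arm", "data": {"rows": [[0.0033,0,0.0025,0,-0.05,0,0],[0.0066,0,0.0041,0,-0.104,0,0],[0.0088,0,0.0055,0,-0.14,0,0],[0.0111,0,0.0069,0,-0.174,0,0],[0.0132,0,0.0085,0,-0.21,0,0],[0.0154,0,0.01,0,-0.244,0,0],[0.0185,0,0.0118,0,-0.296,0,0],[0.0216,0,0.0135,0,-0.3485,0,0],[0.0216,0,0.0135,0,-0.3485,0,0]]}}

```text
time: 7.95
tool_pos: [0.5925, -0.0084, 0.1387]
tcp_rot: [-0.071, 1.521, 0.075]
wrist_force: [-0.5, 0.0, -2.5]
width: 0.128
```

```bash
python3 - <<'E'
from b import *
rows([(-1,7,20),(-1,6,16),(-1,5,12),(-1,4,8),(-1,3,4),(-1,2,2),(-.5,1,0)])
E
```

```text
(-1, 7, 20) [-0.0007, -0.0001, 0.0022, -0.0004, -0.0031, 0.0003]
(-1, 6, 16) [0.0042, -0.0001, 0.0033, -0.0004, -0.0729, 0.0003]
(-1, 5, 12) [0.009, -0.0001, 0.0047, -0.0004, -0.1427, 0.0003]
(-1, 4, 8) [0.0138, -0.0001, 0.0064, -0.0004, -0.2126, 0.0004]
(-1, 3, 4) [0.0184, -0.0001, 0.0083, -0.0004, -0.2824, 0.0004]
(-1, 2, 2) [0.0211, -0.0001, 0.0093, -0.0004, -0.3173, 0.0004]
(-0.5, 1, 0) [0.0239, -0.0001, 0.0109, -0.0005, -0.3522, 0.0004]
```

Call:
{"op": "jog_arm", "data": {"rows": [[0.0,0,0.0022,0,-0.02,0,0],[0.0021,0,0.0028,0,-0.04,0,0],[0.0042,0,0.0033,0,-0.073,0,0],[0.0066,0,0.004,0,-0.108,0,0],[0.009,0,0.0047,0,-0.143,0,0],[0.0114,0,0.0055,0,-0.178,0,0],[0.0138,0,0.0064,0,-0.2126,0,0],[0.0138,0,0.0064,0,-0.2126,0,0]]}}

```text
time: 8.75
tool_pos: [0.5982, -0.0076, 0.1243]
tcp_rot: [-0.061, 1.311, 0.08]
wrist_force: [-1.4, -0.1, -2.0]
width: 0.125
```

```bash
python3 - <<'E'
from b import *
s=monitor.read_state();print(s['wrist_force'],s['torque'])
rows([(-1,4,8),(-1,3,4),(-1,2,2),(-.5,1,0),(0,0,0),(2,0,0),(1,-1,-1)])
E
```

```text
[-1.38718352 -0.07091762 -2.03876307] [-0.03712486  0.2460268  -0.01450693]
(-1, 4, 8) [-0.0006, -0.0002, 0.0014, -0.0006, -0.0018, 0.0]
(-1, 3, 4) [0.0043, -0.0002, 0.0023, -0.0007, -0.0716, 0.0]
(-1, 2, 2) [0.0072, -0.0002, 0.0028, -0.0007, -0.1065, 0.0001]
(-0.5, 1, 0) [0.0102, -0.0002, 0.0037, -0.0007, -0.1414, 0.0001]
(0, 0, 0) [0.0113, -0.0002, 0.004, -0.0007, -0.1414, 0.0001]
(2, 0, 0) [0.0118, -0.0002, 0.0059, -0.0007, -0.1414, 0.0001]
(1, -1, -1) [0.0134, -0.0002, 0.0051, -0.0007, -0.1589, 0.0001]
```

Call:
{"op": "jog_arm", "data": {"rows": [[0.0018,0,0.0018,0,-0.03,0,0],[0.0043,0,0.0023,0,-0.0716,0,0],[0.0058,0,0.0026,0,-0.09,0,0],[0.0072,0,0.0028,0,-0.1065,0,0],[0.0087,0,0.0032,0,-0.125,0,0],[0.0102,0,0.0037,0,-0.1414,0,0],[0.0102,0,0.0037,0,-0.1414,0,0],[0.0102,0,0.0037,0,-0.1414,0,0]]}}

```text
time: 9.55
tool_pos: [0.6047, -0.0071, 0.1156]
tcp_rot: [-0.054, 1.169, 0.083]
wrist_force: [2.0, 0.1, -2.2]
width: 0.126
```

```bash
python3 - <<'E'
from b import *
s=monitor.read_state();print(s['wrist_force'],s['torque'])
rows([(-.5,1,0),(0,0,0),(0,-1,0),(0,-2,0),(2,-2,0)])
E
```

```text
[ 1.99107531  0.11667148 -2.19882856] [-0.02720372  0.16454851 -0.17274531]
(-0.5, 1, 0) [0.0001, -0.0001, -0.0004, -0.0008, 0.0005, 0.0003]
(0, 0, 0) [0.0012, -0.0001, -0.0003, -0.0008, 0.0005, 0.0003]
(0, -1, 0) [0.0021, -0.0001, -0.0007, -0.0008, 0.0005, 0.0003]
(0, -2, 0) [0.003, -0.0001, -0.0011, -0.0008, 0.0005, 0.0003]
(2, -2, 0) [0.0038, -0.0001, 0.0008, -0.0008, 0.0005, 0.0003]
```

Call:
{"op": "jog_arm", "data": {"rows": [[0.0006,0,0.0006,0,0,0,0],[0.0012,0,0.001,0,0,0,0],[0.002,0,0.0007,0,0,0,0],[0.003,0,0.0003,0,0,0,0],[0.003,0,0.0003,0,0,0,0]]}}

```text
time: 10.05
tool_pos: [0.6059, -0.0068, 0.1142]
tcp_rot: [-0.054, 1.169, 0.083]
wrist_force: [-10.3, 0.2, 9.3]
width: 0.132
```

```bash
python3 - <<'E'
from b import *
s=monitor.read_state();print(s['wrist_force'],s['torque'])
rows([(0,0,0),(0,-1,0),(0,-2,0),(0,-3,0)])
E
```

```text
[-10.31298625   0.19678066   9.30668246] [-0.07409154  0.7511511  -0.31636126]
(0, 0, 0) [-0.0006, -0.0003, -0.0008, -0.001, 0.0001, -0.0002]
(0, -1, 0) [0.0004, -0.0003, -0.0012, -0.001, 0.0001, -0.0002]
(0, -2, 0) [0.0013, -0.0003, -0.0016, -0.001, 0.0001, -0.0002]
(0, -3, 0) [0.0022, -0.0003, -0.002, -0.001, 0.0001, -0.0002]
```

Call:
{"op": "jog_arm", "data": {"rows": [[0.0,0,0.0,0,0,0,40],[0.0,0,0.0,0,0,0,60],[0,0,0,0,0,0,80],[0,0,0,0,0,0,80],[0,0,0,0,0,0,80],[-0.03,0,0,0,0,0,80],[-0.06,0,0,0,0,0,80],[-0.1,0,0,0,0,0,80],[-0.12,0,0,0,0,0,80],[-0.12,0,0,0,0,0,80]]}}

```text
time: 11.05
tool_pos: [0.5611, -0.0117, 0.2293]
tcp_rot: [-0.055, 1.162, 0.082]
wrist_force: [0.2, 0.3, 0.3]
width: 0.797
```

```bash
python3 - <<'E'
from b import *
s=monitor.read_state();print(s['tool_pos'],s['wrist_force'])
shot('wrist','w5'); im=cv2.imread('pics/w5_raw.png')
T=GR.copy(); T=T@F([-.055,0,-.065],0)
for p in((-.03,.09,.028),(-.03,-.09,.028),(-.03,.09,0),(-.03,-.09,0),(-.02,0,.06),(.02,0,.06),(.03,.09,.028)):
    q=proj('wrist',(T@np.r_[p,1])[:3],np.load('pics/w5.npy')); cv2.drawMarker(im,tuple(np.round(q).astype(int)),(0,0,255),0,12,1)
cv2.imwrite('pics/m5.png',im)
E
```

```text
[ 0.56113917 -0.01165101  0.22927364] [0.22653692 0.32029416 0.25998133]
```

View pics/m5.png

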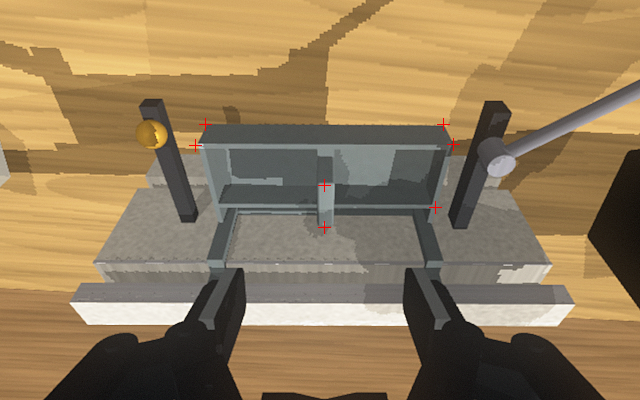

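```bash
python3 - <<'E'
from b import *
show([.53,-.08,.30],down(np.radians(-45),-.2)); show([.48,-.30,.27],down(np.radians(-90)))
E
```

```text
row [-0.0817, -0.0654, -0.0047, 0.84, 0.1915, -0.2621] mm 105 deg 51.6
row [-0.0818, -0.2798, -0.0811, 1.6388, 0.3064, -0.3363] mm 303 deg 97.4
```

Call:
{"op": "jog_arm", "data": {"rows": [[-0.05,-0.02,0,0.1,0.03,-0.03,80],[-0.0817,-0.0654,-0.0047,0.25,0.06,-0.06,80],[-0.0817,-0.1,-0.0147,0.4,0.1,-0.1,80],[-0.0818,-0.14,-0.03,0.56,0.13,-0.16,80],[-0.0818,-0.18,-0.05,0.84,0.19,-0.26,80],[-0.0818,-0.23,-0.06,1.0,0.22,-0.28,80],[-0.0818,-0.28,-0.081,1.639,0.306,-0.336,80],[-0.0818,-0.28,-0.081,1.639,0.306,-0.336,80],[-0.0818,-0.28,-0.081,1.639,0.306,-0.336,80],[-0.0818,-0.28,-0.081,1.639,0.306,-0.336,80],[-0.0818,-0.28,-0.081,1.639,0.306,-0.336,80],[-0.0818,-0.28,-0.081,1.639,0.306,-0.336,80],[-0.0818,-0.28,-0.081,1.639,0.306,-0.336,80],[-0.0818,-0.28,-0.081,1.639,0.306,-0.336,80],[-0.0818,-0.28,-0.081,1.639,0.306,-0.336,80]]}}

```text
time: 12.6
tool_pos: [0.4798, -0.2998, 0.2689]
tcp_rot: [1.208, 1.211, -1.208]
wrist_force: [-0.9, 1.0, 0.1]
width: 0.799
```

```bash
python3 - <<'E'
from b import *
print(toolT()[:3,3]); shot('wrist','w6'); shot('top','t6')
a=cv2.imread('pics/w6_raw.png');b=cv2.imread('pics/t6_raw.png')[100:400,0:480]
cv2.imwrite('pics/m6.png',np.vstack([a,np.pad(cv2.resize(b,(320,200)),((0,0),(0,320),(0,0)))]))
E
```

```text
[ 0.4797881  -0.29983518  0.26887916]
```

View pics/m6.png

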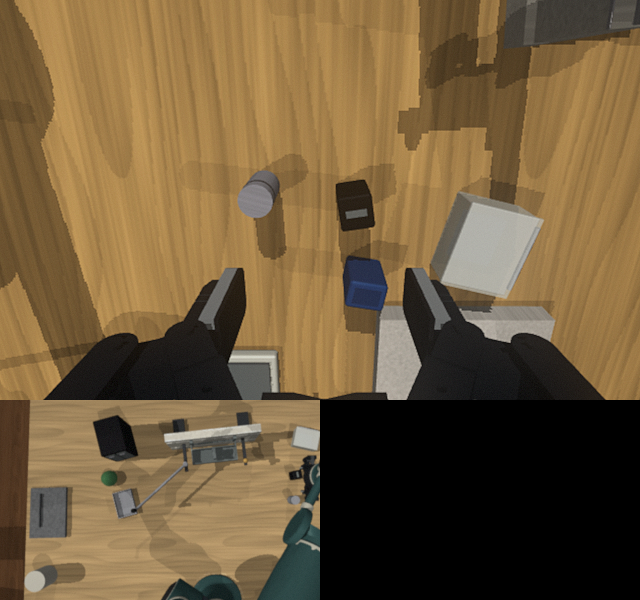

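```bash
python3 - <<'E'
from b import *
T=np.load('pics/w6.npy'); im=cv2.imread('pics/w6_raw.png')
for n,u,v,z in(('dock',355.5,214,.062),('tin',257,202,.062),('case',367,296,.066),('pushed?',0,0,0)): print(n,px('wrist',u,v,z,T))
c=[px('wrist',*q,.066,T)[:2] for q in((349,285),(382,283),(386,308),(352,311))]; print(np.round(c,3),[np.linalg.norm(c[i]-c[i-1]) for i in range(4)])
a=cv2.resize(im[240:330,320:420],None,fx=4,fy=4,interpolation=cv2.INTER_CUBIC);b=cv2.resize(im[160:250,230:400],None,fx=4,fy=4,interpolation=cv2.INTER_CUBIC)[:, :]
cv2.imwrite('pics/m7.png',np.hstack([cv2.resize(a,(320,288)),cv2.resize(b,(480,254+34))]))
E
```

```text
dock [ 0.5127403  -0.34712036  0.062     ]
tin [ 0.41145673 -0.33417078  0.062     ]
case [ 0.52802231 -0.44286352  0.066     ]
pushed? [ 0.15164761 -0.13960949  0.        ]
[[ 0.508 -0.429]
 [ 0.544 -0.426]
 [ 0.55  -0.458]
 [ 0.512 -0.463]] [np.float64(0.033875518698381034), np.float64(0.03621628233148495), np.float64(0.0327414062808226), np.float64(0.03837245889512491)]
```

View pics/m7.png

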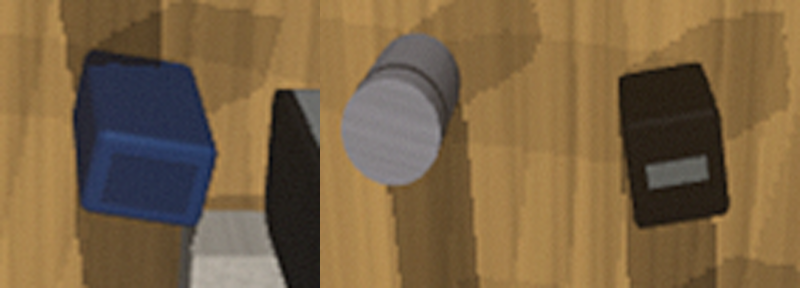

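```bash
python3 - <<'E'
from b import *
T=np.load('pics/w6.npy')
for n,z,q in(('case',.066,((352.2,281.3),(387.2,286.9),(383.4,310.3),(345.6,305))),('dock',.062,((336.9,200),(370.9,195),(375.2,225.6),(342.3,231)))):
    c=np.array([px('wrist',*k,z,T)[:2] for k in q]); e=c[1]-c[0]+c[2]-c[3]; f=c[1]-c[2]+c[0]-c[3]
    print(n,c.mean(0),'sides',np.linalg.norm(e)/2,np.linalg.norm(f)/2,'ang',np.degrees(np.arctan2(e[1],e[0])),np.degrees(np.arctan2(-f[0],f[1])))
print(px('wrist',254.8,201,.062,T))
E
```

```text
case [ 0.52815525 -0.44289824] sides 0.04133744457257441 0.03066879643979618 ang -9.65215814231704 -8.558168994989748
dock [ 0.51355862 -0.34616256] sides 0.03491943091479414 0.03450760003356059 ang 9.5672941139469 10.08575158841376
[ 0.40926837 -0.33309457  0.062     ]
```

```bash
python3 - <<'E'
from b import *
T=np.load('pics/w6.npy')
for z in(0,.03,.05,.08): print(z,'wrist corner',px('wrist',379,309,z,T)[:2],'top corner',px('top',490,199,z)[:2],px('top',489,121,z)[:2])
c=np.array([.5282,-.4429]);a=np.radians(-9)
for s in(-1,1):
  for w in(-.011,.011): print('finger back',c+s*.049*np.array([np.cos(a),np.sin(a)])+w*np.array([-np.sin(a),np.cos(a)]))
E
```

```text
0 wrist corner [ 0.55401368 -0.50625589] top corner [ 0.55221473 -0.4911748 ] [ 0.78122509 -0.50119906]
0.03 wrist corner [ 0.54865152 -0.48514045] top corner [ 0.54935979 -0.47927762] [ 0.77278727 -0.48905751]
0.05 wrist corner [ 0.54507675 -0.47106349] top corner [ 0.5474565  -0.47134617] [ 0.76716206 -0.48096315]
0.08 wrist corner [ 0.5397146  -0.44994805] top corner [ 0.54460156 -0.459449  ] [ 0.75872423 -0.4688216 ]
finger back [ 0.47808249 -0.44609928]
finger back [ 0.48152405 -0.42437014]
finger back [ 0.57487595 -0.46142986]
finger back [ 0.57831751 -0.43970072]
```

```bash
python3 - <<'E'
from b import *
y=np.radians(-84.6)
show(*grip([.4095,-.3335,.048],y,0,.06));show(*grip([.4095,-.3335,.048],y))
E
```

```text
row [0.1803, -0.0705, 0.0336, -0.0931, -0.0001, -0.0002] mm 196 deg 5.3
row [0.2403, -0.0705, 0.0336, -0.0931, -0.0001, -0.0002] mm 253 deg 5.3
```

Call:
{"op": "jog_arm", "data": {"rows": [[0.1803,-0.0705,0.0336,-0.093,0,0,80],[0.1803,-0.0705,0.0336,-0.093,0,0,80],[0.1803,-0.0705,0.0336,-0.093,0,0,80],[0.1803,-0.0705,0.0336,-0.093,0,0,80],[0.1803,-0.0705,0.0336,-0.093,0,0,80],[0.21,-0.0705,0.0336,-0.093,0,0,80],[0.2403,-0.0705,0.0336,-0.093,0,0,80],[0.2403,-0.0705,0.0336,-0.093,0,0,80],[0.2403,-0.0705,0.0336,-0.093,0,0,0],[0.2403,-0.0705,0.0336,-0.093,0,0,0],[0.2403,-0.0705,0.0336,-0.093,0,0,0],[0.2403,-0.0705,0.0336,-0.093,0,0,0],[0.2403,-0.0705,0.0336,-0.093,0,0,0],[0.2403,-0.0705,0.0336,-0.093,0,0,0],[0.2403,-0.0705,0.0336,-0.093,0,0,0],[0.2403,-0.0705,0.0336,-0.093,0,0,0]], "force": 30}}

```text
time: 14.3
tool_pos: [0.4114, -0.3349, 0.0321]
tcp_rot: [1.139, 1.247, -1.138]
wrist_force: [0.3, 1.2, 6.0]
width: 0.412
```

```bash
python3 - <<'E'
from b import *
s=monitor.read_state();print(s['width']*85,s['wrist_force'],s['tool_pos'])
BIN=GR@F([-.055,0,-.0665],0)
y=np.radians(-84.6)
P=(BIN@[.002,-.0645,.004+.048,1])[:3]; print('grasp pt at place',P)
show(monitor.read_state()['tool_pos']+[0,0,.17],down(y)); show(*grip(P+[0,0,.06],y)); show(*grip(P+[0,0,.002],y))
E
```

```text
35.050694477471474 [0.32986889 1.22838432 6.02812396] [ 0.41138716 -0.33491215  0.0320597 ]
grasp pt at place [ 0.6048052  -0.07270149  0.1355    ]
row [-0.17, 0.0006, 0.0005, -0.0001, 0.0032, -0.0036] mm 170 deg 0.3
row [-0.1447, 0.2177, -0.2424, -0.0001, 0.0032, -0.0036] mm 357 deg 0.3
row [-0.0867, 0.2175, -0.2426, -0.0001, 0.0032, -0.0036] mm 337 deg 0.3
```

```bash
python3 - <<'E'
from b import *
BIN=GR@F([-.055,0,-.0665],0);y=np.radians(-84.6)
P=(BIN@[.002,-.0659,.004+.0508,1])[:3]
show(monitor.read_state()['tool_pos']+[0,0,.17],down(y)); show(*grip(P+[0,0,.08],y)); show(*grip(P+[0,0,.04],y))
E
```

```text
row [-0.17, 0.0006, 0.0005, -0.0001, 0.0032, -0.0036] mm 170 deg 0.3
row [-0.1675, 0.2178, -0.2409, -0.0001, 0.0032, -0.0036] mm 365 deg 0.3
row [-0.1275, 0.2177, -0.2411, -0.0001, 0.0032, -0.0036] mm 349 deg 0.3
```

Call:
{"op": "jog_arm", "data": {"rows": [[-0.05,0,0,0,0,0,0],[-0.1,0,0,0,0,0,0],[-0.15,0,0,0,0,0,0],[-0.17,0.0006,0.0005,0,0.003,-0.003,0],[-0.17,0.03,-0.033,0,0.003,-0.003,0],[-0.17,0.06,-0.067,0,0.003,-0.003,0],[-0.17,0.09,-0.1,0,0.003,-0.003,0],[-0.17,0.12,-0.133,0,0.003,-0.003,0],[-0.17,0.15,-0.167,0,0.003,-0.003,0],[-0.17,0.18,-0.2,0,0.003,-0.003,0],[-0.168,0.205,-0.228,0,0.003,-0.003,0],[-0.1675,0.2178,-0.241,0,0.003,-0.003,0],[-0.1675,0.2178,-0.241,0,0.003,-0.003,0],[-0.1275,0.2178,-0.241,0,0.003,-0.003,0],[-0.1275,0.2178,-0.241,0,0.003,-0.003,0],[-0.1275,0.2178,-0.241,0,0.003,-0.003,0]]}}

```text
time: 15.9
tool_pos: [0.6033, -0.075, 0.1588]
tcp_rot: [1.139, 1.254, -1.142]
wrist_force: [0.6, 0.5, -0.6]
width: 0.416
```

```bash
python3 - <<'E'
from b import *
BIN=GR@F([-.055,0,-.0665],0);y=np.radians(-84.6)
P=(BIN@[.002,-.0659,.004+.0508,1])[:3]
s=monitor.read_state();print(s['wrist_force'],s['width'])
show(*grip(P+[0,0,.04],y)); show(*grip(P+[0,0,.001],y))
shot('wrist','w8');im=cv2.imread('pics/w8_raw.png');T=np.load('pics/w8.npy')
for p in((-.03,.09,.028),(-.03,-.09,.028),(.03,-.09,.028),(-.026,-.086,.028),(-.026,-.006,.028),(.026,-.006,.028),(-.02,.006,.06),(.02,.006,.06),(-.02,-.006,.06),(.02,-.006,.06),):
    q=proj('wrist',(BIN@np.r_[p,1])[:3],T); cv2.drawMarker(im,tuple(np.round(q).astype(int)),(0,0,255),0,12,1)
cv2.imwrite('pics/m8.png',cv2.resize(im,None,fx=1.25,fy=1.25))
E
```

```text
[ 0.56587188  0.45828914 -0.61465612] 0.41576174854491754
row [-0.0008, 0.0018, -0.0008, -0.0012, -0.0003, 0.0029] mm 2 deg 0.2
row [0.0382, 0.0019, -0.0007, -0.0012, -0.0003, 0.0029] mm 38 deg 0.2
```

View pics/m8.png

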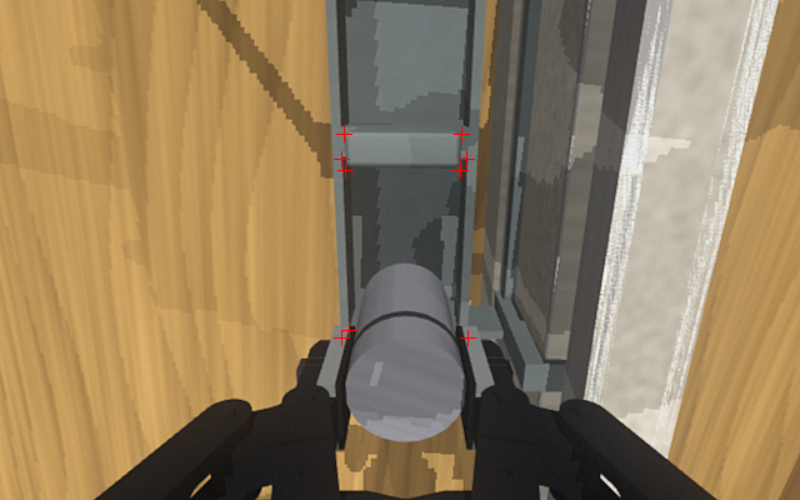

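```bash
python3 - <<'E'
from b import *
BIN=GR@F([-.055,0,-.0665],0);T=np.load('pics/w8.npy'); I=np.linalg.inv(BIN)
for u,v in((345,385),(463,385),(404,440),(404,326)): print((I@np.r_[px('wrist',u/1.25,v/1.25,.1887,T),1])[:3]*1e3)
print('grasp pt',(I@T@[-.0187,0,0,1])[:3]*1e3)
E
```

```text
[-16.78799011 -62.44458793 105.2       ]
[ 17.91911254 -62.4196837  105.2       ]
[  0.52557243 -82.33850752 105.2       ]
[  0.62291429 -43.03883416 105.2       ]
grasp pt [  0.28894642 -66.66101252  93.99944088]
```

Call:
{"op": "jog_arm", "data": {"rows": [[0.0,0.0019,0.0005,0,0,0.003,0],[0.012,0.0019,0.0005,0,0,0.003,0],[0.024,0.0019,0.0005,0,0,0.003,0],[0.032,0.0019,0.0005,0,0,0.003,0],[0.036,0.0019,0.0005,0,0,0.003,0],[0.038,0.0019,0.0005,0,0,0.003,0],[0.039,0.0019,0.0005,0,0,0.003,0],[0.039,0.0019,0.0005,0,0,0.003,0]]}}

```text
time: 16.75
tool_pos: [0.6034, -0.0754, 0.1208]
tcp_rot: [1.139, 1.255, -1.143]
wrist_force: [-11.7, -0.2, 6.7]
width: 0.41
```

Call:
{"op": "jog_arm", "data": {"rows": [[0.0,-0.0015,0,0,0,0,0],[0.0,-0.0015,0,0,0,0,0],[0,-0.0015,0,0,0,0,0]]}}

```text
time: 17.05
tool_pos: [0.6019, -0.0755, 0.1205]
tcp_rot: [1.139, 1.255, -1.143]
wrist_force: [0.2, -0.1, -0.5]
width: 0.407
```

Call:
{"op": "jog_arm", "data": {"rows": [[0.001,-0.001,0,0,0,0,0],[0.002,-0.001,0,0,0,0,0],[0.003,-0.001,0,0,0,0,0],[0.003,-0.001,0,0,0,0,0]]}}

```text
time: 17.45
tool_pos: [0.6019, -0.0756, 0.1202]
tcp_rot: [1.14, 1.253, -1.141]
wrist_force: [-4.2, 1.1, 12.2]
width: 0.411
```

Call:
{"op": "jog_arm", "data": {"rows": [[0,-0.001,0,0,0,0,42],[0,-0.001,0,0,0,0,55],[0,-0.001,0,0,0,0,55],[0,-0.001,0,0,0,0,55],[-0.02,-0.001,0,0,0,0,55],[-0.05,-0.001,0,0,0,0,55],[-0.1,-0.001,0,0,0,0,55],[-0.12,-0.001,0,0,0,0,55]]}}

```text
time: 18.25
tool_pos: [0.6035, -0.076, 0.245]
tcp_rot: [1.142, 1.247, -1.137]
wrist_force: [0.8, -0.5, -0.1]
width: 0.549
```

```bash
python3 - <<'E'
from b import *
s=monitor.read_state();print(s['wrist_force'],s['tool_pos'])
shot('wrist','w9',(190,0,510,400),1.5)
y=np.radians(-84.6)
show([.56,-.25,.27],down(np.radians(-94)))
E
```

```text
[ 0.79778051 -0.50746264 -0.08222112] [ 0.60350954 -0.0760347   0.24499378]
row [-0.0224, -0.0607, 0.1689, 0.1633, 0.0018, -0.0095] mm 181 deg 9.4
```

View pics/w9.png

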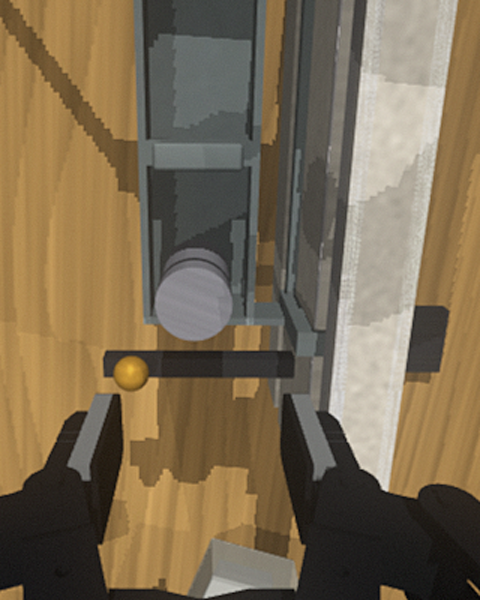

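```bash
python3 - <<'E'
from b import *
BIN=GR@F([-.055,0,-.0665],0);T=np.load('pics/w9.npy'); I=np.linalg.inv(BIN)
f=lambda n,u,v,z:print(n,(I@np.r_[px('wrist',190+u/1.5,v/1.5,z,T),1])[:3]*1e3)
f('tin c',194,302,.15);f('tin near',194,341,.15);f('tin L',156,302,.15);f('tin R',233,302,.15)
f('rim end front corner',145,323,.1115);f('rim front at mid',140,150,.1115);f('rim back',254,150,.1115)
f('fin top +y',200,143,.1435);f('fin top -y',200,169,.1435)
E
```

```text
tin c [ -1.88782121 -64.06225453  66.5       ]
tin near [ -1.99708632 -83.63970343  66.5       ]
tin L [-19.51155572 -64.01113004  66.5       ]
tin R [ 16.21240821 -64.11476128  66.5       ]
rim end front corner [-29.08510614 -89.04139274  28.        ]
rim front at mid [-28.34548654   1.85473913  28.        ]
rim back [27.69188423  1.7669451  28.        ]
fin top +y [ 1.05242982  6.35484596 60.        ]
fin top -y [ 1.03099018 -4.59147458 60.        ]
```

```bash
python3 - <<'E'
from b import *
show([.56,-.2,.30],down(np.radians(-94))); show([.528,-.38,.24],down(np.radians(-99)))
E
```

```text
row [-0.0524, -0.0557, 0.1192, 0.1633, 0.0018, -0.0095] mm 142 deg 9.4
row [0.0076, -0.1049, 0.2952, 0.2505, 0.0014, -0.0096] mm 313 deg 14.4
```

Call:
{"op": "jog_arm", "data": {"rows": [[-0.03,-0.02,0.04,0.04,0,0,80],[-0.05,-0.04,0.085,0.08,0,-0.005,80],[-0.05,-0.0557,0.1192,0.12,0,-0.01,80],[-0.04,-0.07,0.165,0.163,0,-0.01,80],[-0.02,-0.08,0.21,0.2,0,-0.01,80],[0.0,-0.09,0.25,0.22,0,-0.01,80],[0.0076,-0.1049,0.295,0.25,0.001,-0.01,80],[0.0076,-0.1049,0.295,0.25,0.001,-0.01,80],[0.0076,-0.1049,0.295,0.25,0.001,-0.01,80]]}}

```text
time: 19.2
tool_pos: [0.5272, -0.3805, 0.2384]
tcp_rot: [1.325, 1.132, -1.326]
wrist_force: [-0.6, 1.3, 0.0]
width: 0.804
```

```bash
cat > seg.py <<'E'
from b import *
from scipy.spatial import ConvexHull
def hull(c,yaw,dx,dy,h,T):
    B=F([c[0],c[1],0],yaw); P=[proj('wrist',(B@[a*dx/2,b*dy/2,z,1])[:3],T) for a in(-1,1) for b in(-1,1) for z in(0,h)]
    m=np.zeros((400,640),np.uint8); cv2.fillConvexPoly(m,cv2.convexHull(np.array(P,np.float32)).astype(np.int32),1); return m>0
def blue(im):
    h=cv2.cvtColor(im,cv2.COLOR_BGR2HSV); return cv2.inRange(h,(100,90,25),(130,255,255))>0
E
python3 - <<'E'
from seg import *
T=shot('wrist','w10'); im=cv2.imread('pics/w10_raw.png'); b=blue(im)
n,l,st,ce=cv2.connectedComponentsWithStats(b.astype(np.uint8)); k=1+st[1:,4].argmax(); b=l==k; print(st[k])
best=max(((b&m).sum()/(b|m).sum(),x,y,a) for x in np.arange(.518,.54,.002) for y in np.arange(-.455,-.43,.002) for a in(-13,-9,-5) for m in [hull((x,y),np.radians(a),.044,.034,.066,T)])
print(best); 
E
```

```text
[ 313  205   44   51 2090]Traceback (most recent call last):
  File "<stdin>", line 4, in <module>
  File "<stdin>", line 4, in <genexpr>
  File "seg.py", line 4, in hull
    B=F([c[0],c[1],0],yaw); P=[proj('wrist',(B@[a*dx/2,b*dy/2,z,1])[:3],T) for a in(-1,1) for b in(-1,1) for z in(0,h)]
                               ~~~~^^^^^^^^^^^^^^^^^^^^^^^^^^^^^^^^^^^^^^^
  File "h.py", line 12, in proj
    p,T=camT(n,Tt); c=T[:3,:3].T@(np.asarray(P)-T[:3,3]); return np.array([p['fx']*c[0]/c[2]+p['cx'],p['fy']*c[1]/c[2]+p['cy']])
        ~~~~^^^^^^
  File "h.py", line 7, in camT
    p=imaging.camera_params(n); return p,(p['T'] if n!='wrist' else (toolT() if Tt is None else Tt)@p['T_tool_cam'])
ValueError: time passes only in moves, steps and waits
```

```bash
sed -i "s/^def camT/CP={}\ndef cp(n):\n    if n not in CP: CP[n]=imaging.camera_params(n)\n    return CP[n]\ndef camT/; s/p=imaging.camera_params(n); return p,/p=cp(n); return p,/" h.py
python3 - <<'E'
from seg import *
T=np.load('pics/w10.npy'); im=cv2.imread('pics/w10_raw.png'); b=blue(im)
n,l,st,ce=cv2.connectedComponentsWithStats(b.astype(np.uint8)); k=1+st[1:,4].argmax(); b=l==k
best=max(((b&m).sum()/(b|m).sum(),x,y,a) for x in np.arange(.518,.54,.002) for y in np.arange(-.455,-.43,.002) for a in(-13,-9,-5) for m in [hull((x,y),np.radians(a),.044,.034,.066,T)])
print(best)
G=[best[1],best[2]+.002,.050];y=np.radians(best[3]-90)
show(*grip(G,y,0,.07));show(*grip(G,y))
E
```

```text
(np.float64(0.8277227722772277), np.float64(0.528), np.float64(-0.443), -13)
row [0.1379, 0.0098, 0.0607, 0.0696, -0.0006, 0.0009] mm 151 deg 4.0
row [0.2079, 0.0099, 0.0607, 0.0696, -0.0006, 0.0009] mm 217 deg 4.0
```

Call:
{"op": "jog_arm", "data": {"rows": [[0.1,0.0098,0.0625,0.02,0,0,85],[0.1379,0.0098,0.0625,0.02,0,0,85],[0.1379,0.0098,0.0625,0.02,0,0,85],[0.1379,0.0098,0.0625,0.02,0,0,85],[0.1379,0.0098,0.0625,0.02,0,0,85],[0.17,0.0098,0.0625,0.02,0,0,85],[0.2,0.0098,0.0625,0.02,0,0,85],[0.2085,0.0098,0.0625,0.02,0,0,85],[0.2085,0.0098,0.0625,0.02,0,0,85]]}}

```text
time: 20.15
tool_pos: [0.5285, -0.4418, 0.032]
tcp_rot: [1.338, 1.121, -1.338]
wrist_force: [0.6, -0.0, 0.0]
width: 0.85
```

Call:
{"op": "jog_arm", "data": {"rows": [[0,0,0,0,0,0,0],[0,0,0,0,0,0,0],[0,0,0,0,0,0,0],[0,0,0,0,0,0,0],[0,0,0,0,0,0,0],[0,0,0,0,0,0,0],[0,0,0,0,0,0,0]], "force": 30}}

```text
time: 20.85
tool_pos: [0.5305, -0.4432, 0.0354]
tcp_rot: [1.338, 1.116, -1.336]
wrist_force: [-0.4, 0.6, 7.4]
width: 0.511
```

```bash
python3 - <<'E'
from b import *
s=monitor.read_state();T=toolT();print(s['width']*85,s['wrist_force'],'grasp',(T@[-.0187,0,0,1])[:3])
gz=(T@[-.0187,0,0,1])[2]
BIN=GR@F([-.055,0,-.0665],0); y=np.radians(-84.6)
P=(BIN@[0,-.0260,.0045+gz,1])[:3]; print(P)
show(s['tool_pos']+[0,0,.18],T[:3,:3]); show(*grip(P+[0,0,.08],y)); show(*grip(P+[0,0,.04],y))
E
```

```text
43.469585552297076 [-0.40343828  0.60425364  7.37940334] grasp [ 0.53040791 -0.44314881  0.05414126]
[ 0.59919091 -0.03456057  0.14214126]
row [-0.18, 0.0008, 0.0003, 0.0, 0.0, 0.0] mm 180 deg 0.0
row [-0.1687, -0.0033, -0.4141, -0.2704, 0.0023, -0.004] mm 447 deg 15.5
row [-0.1287, -0.0034, -0.4141, -0.2704, 0.0023, -0.004] mm 434 deg 15.5
```

Call:
{"op": "jog_arm", "data": {"rows": [[-0.05,0,0,0,0,0,0],[-0.1,0,0,0,0,0,0],[-0.15,0,0,0,0,0,0],[-0.18,0,0,0,0,0,0],[-0.18,0,-0.045,-0.05,0,0,0],[-0.18,0,-0.09,-0.12,0,0,0],[-0.18,-0.002,-0.135,-0.2,0.001,-0.002,0],[-0.18,-0.002,-0.18,-0.27,0.002,-0.004,0],[-0.18,-0.002,-0.225,-0.27,0.002,-0.004,0],[-0.18,-0.003,-0.27,-0.27,0.002,-0.004,0],[-0.18,-0.003,-0.315,-0.27,0.002,-0.004,0],[-0.175,-0.003,-0.36,-0.27,0.002,-0.004,0],[-0.17,-0.003,-0.395,-0.27,0.002,-0.004,0],[-0.1687,-0.0033,-0.414,-0.27,0.002,-0.004,0],[-0.1687,-0.0033,-0.414,-0.27,0.002,-0.004,0],[-0.1287,-0.0034,-0.414,-0.27,0.002,-0.004,0],[-0.1287,-0.0034,-0.414,-0.27,0.002,-0.004,0],[-0.1287,-0.0034,-0.414,-0.27,0.002,-0.004,0]]}}

```text
time: 22.65
tool_pos: [0.5981, -0.0354, 0.163]
tcp_rot: [1.139, 1.254, -1.143]
wrist_force: [0.2, -0.0, -1.6]
width: 0.508
```

```bash
python3 - <<'E'
from seg import *
BIN=GR@F([-.055,0,-.0665],0); y=np.radians(-84.6); I=np.linalg.inv(BIN)
P=(BIN@[0,-.0260,.0045+.0541,1])[:3]
show(*grip(P+[0,0,.04],y)); show(*grip(P,y))
T=shot('wrist','w11'); im=cv2.imread('pics/w11_raw.png'); b=blue(im)
n,l,st,ce=cv2.connectedComponentsWithStats(b.astype(np.uint8)); k=1+st[1:,4].argmax(); print(st[k])
print('grasp bin',(I@T@[-.0187,0,0,1])[:3]*1e3, monitor.read_state()['wrist_force'])
cv2.imwrite('pics/w11.png',cv2.resize(im[60:400,180:480],None,fx=1.7,fy=1.7))
E
```

```text
row [-0.0004, 0.0012, -0.0008, -0.0013, -0.0, 0.0028] mm 1 deg 0.2
row [0.0396, 0.0013, -0.0008, -0.0013, -0.0, 0.0028] mm 40 deg 0.2
[  266   220   118   136 14339]
grasp bin [ -1.13977611 -26.76526314  98.15465171] [-0.20320043 -0.08538176  0.32565733]
```

View pics/w11.png

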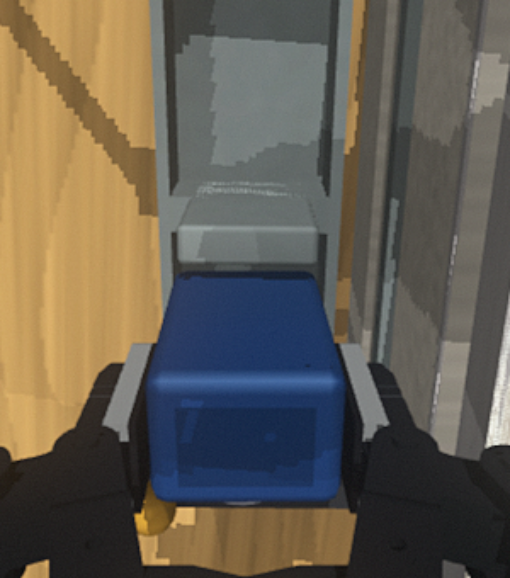

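```bash
python3 - <<'E'
from b import *
BIN=GR@F([-.055,0,-.0665],0);T=np.load('pics/w11.npy'); I=np.linalg.inv(BIN)
f=lambda n,u,v,z:print(n,(I@np.r_[px('wrist',180+u/1.7,60+v/1.7,z,T),1])[:3]*1e3)
f('near',247,500,.1936);f('far',247,378,.1936);f('bot far',247,273,.1276)
f('fin top -y',247,263,.1435);f('fin top+y?',247,228,.1435);f('L',150,450,.19);f('R',342,450,.19)
E
```

```text
near [-9.91840518e-02 -4.27897551e+01  1.10100000e+02]
far [-7.72637641e-02 -1.13068966e+01  1.10100000e+02]
bot far [ -0.08065348 -13.81340548  44.1       ]
fin top -y [-0.07376374 -4.48707814 60.        ]
fin top+y? [-0.06654268  5.88411393 60.        ]
L [-22.00061633 -32.07317919 106.5       ]
R [ 21.33840235 -32.04163658 106.5       ]
```

Call:
{"op": "jog_arm", "data": {"rows": [[0.0,0.001,-0.0015,0,0,0.002,0],[0.01,0.001,-0.0015,0,0,0.002,0],[0.018,0.001,-0.0015,0,0,0.002,0],[0.026,0.001,-0.0015,0,0,0.002,0],[0.026,0.001,-0.0015,0,0,0.002,0]]}}

```text
time: 23.2
tool_pos: [0.5986, -0.0338, 0.1361]
tcp_rot: [1.14, 1.253, -1.142]
wrist_force: [-0.8, 0.0, -0.7]
width: 0.512
```

Call:
{"op": "jog_arm", "data": {"rows": [[0.005,0,0,0,0,0,0],[0.009,0,0,0,0,0,0],[0.011,0,0,0,0,0,0],[0.0125,0,0,0,0,0,0],[0.0135,0,0,0,0,0,0],[0.0135,0,0,0,0,0,0]]}}

```text
time: 23.8
tool_pos: [0.5976, -0.0338, 0.1238]
tcp_rot: [1.139, 1.255, -1.143]
wrist_force: [-8.1, 0.4, 6.4]
width: 0.513
```

Call:
{"op": "jog_arm", "data": {"rows": [[0.0,-0.001,0,0,0,0,0],[0.0,-0.001,0,0,0,0,0],[0.001,-0.001,0,0,0,0,0],[0.001,-0.001,0,0,0,0,0]]}}

```text
time: 24.2
tool_pos: [0.5972, -0.0339, 0.1237]
tcp_rot: [1.139, 1.254, -1.142]
wrist_force: [-2.5, 0.5, 4.9]
width: 0.511
```

Call:
{"op": "jog_arm", "data": {"rows": [[0,-0.001,0,0,0,0,55],[0,-0.001,0,0,0,0,62],[0,-0.001,0,0,0,0,62],[0,-0.001,0,0,0,0,62],[-0.02,-0.001,0,0,0,0,62],[-0.05,-0.001,0,0,0,0,62],[-0.1,-0.001,0,0,0,0,62],[-0.12,-0.001,0,0,0,0,62],[-0.12,-0.001,0,0,0,0,62]]}}

```text
time: 25.1
tool_pos: [0.5998, -0.0343, 0.2491]
tcp_rot: [1.143, 1.245, -1.136]
wrist_force: [0.1, 0.3, 0.6]
width: 0.619
```

```bash
python3 - <<'E'
from b import *
print(monitor.read_state()['wrist_force'])
shot('wrist','w12',(190,0,510,400),1.4)
show([.54,-.15,.28],down(np.radians(-80))); show([.5135,-.28,.22],down(np.radians(-80)))
E
```

```text
[0.10423811 0.31940091 0.64807648]
row [-0.034, -0.0686, 0.11, -0.0817, 0.0008, -0.0029] mm 134 deg 4.7
row [0.026, -0.1072, 0.2369, -0.0817, 0.0008, -0.0029] mm 261 deg 4.7
```

Call:
{"op": "jog_arm", "data": {"rows": [[-0.02,-0.03,0.045,-0.03,0,0,85],[-0.034,-0.06,0.09,-0.06,0,0,85],[-0.03,-0.075,0.13,-0.08,0,0,85],[-0.02,-0.09,0.17,-0.08,0,0,85],[0.0,-0.1,0.21,-0.08,0,0,85],[0.026,-0.107,0.237,-0.082,0,-0.003,85],[0.026,-0.107,0.237,-0.082,0,-0.003,85],[0.026,-0.107,0.237,-0.082,0,-0.003,85]]}}

```text
time: 25.95
tool_pos: [0.5122, -0.2796, 0.217]
tcp_rot: [1.081, 1.291, -1.082]
wrist_force: [0.1, 0.6, -0.3]
width: 0.853
```

```bash
python3 - <<'E'
from seg import *
T=shot('wrist','w13'); im=cv2.imread('pics/w13_raw.png'); g=cv2.cvtColor(im,cv2.COLOR_BGR2GRAY)
pc=proj('wrist',[.5135,-.346,.04],T); print(pc)
b=(g<45).astype(np.uint8); n,l,st,ce=cv2.connectedComponentsWithStats(b); print([ (s.tolist(),c.round().tolist()) for s,c in zip(st,ce) if s[4]>150])
k=l[int(pc[1]),int(pc[0])]; print('k',k)
if k:
    b=l==k
    best=max(((b&m).sum()/(b|m).sum(),x,y,a) for x in np.arange(.503,.526,.002) for y in np.arange(-.356,-.334,.002) for a in(4,7,10,13) for m in [hull((x,y),np.radians(a),.036,.038,.062,T)]); print(best)
E
```

```text
[313.94026796 242.70605077]
[([0, 0, 640, 400, 227385], [317.0, 183.0]), ([462, 0, 143, 18, 1601], [545.0, 6.0]), ([294, 212, 39, 58, 1826], [313.0, 240.0]), ([39, 270, 201, 130, 12270], [159.0, 360.0]), ([409, 270, 201, 130, 12245], [489.0, 360.0]), ([262, 393, 125, 7, 600], [320.0, 396.0])]
k 4
(np.float64(0.7543424317617866), np.float64(0.515), np.float64(-0.348), 10)
```

```bash
python3 - <<'E'
from b import *
G=[.5142,-.347,.048];y=np.radians(-80)
show(*grip(G,y,0,.06));show(*grip(G,y))
E
```

```text
row [0.1291, -0.0105, 0.067, -0.0002, -0.0015, 0.0018] mm 146 deg 0.1
row [0.1891, -0.0104, 0.0671, -0.0002, -0.0015, 0.0018] mm 201 deg 0.1
```

Call:
{"op": "jog_arm", "data": {"rows": [[0.1,-0.0105,0.067,0,0,0,85],[0.1291,-0.0105,0.067,0,0,0,85],[0.1291,-0.0105,0.067,0,0,0,85],[0.1291,-0.0105,0.067,0,0,0,85],[0.16,-0.0105,0.067,0,0,0,85],[0.1891,-0.0105,0.067,0,0,0,85],[0.1891,-0.0105,0.067,0,0,0,85],[0.1891,-0.0105,0.067,0,0,0,85],[0.1891,-0.0105,0.067,0,0,0,0],[0.1891,-0.0105,0.067,0,0,0,0],[0.1891,-0.0105,0.067,0,0,0,0],[0.1891,-0.0105,0.067,0,0,0,0],[0.1891,-0.0105,0.067,0,0,0,0],[0.1891,-0.0105,0.067,0,0,0,0],[0.1891,-0.0105,0.067,0,0,0,0],[0.1891,-0.0105,0.067,0,0,0,0]], "force": 30}}

```text
time: 27.6
tool_pos: [0.5156, -0.3479, 0.0318]
tcp_rot: [1.08, 1.285, -1.08]
wrist_force: [-0.2, 1.4, 6.6]
width: 0.417
```

```bash
python3 - <<'E'
from b import *
s=monitor.read_state();T=toolT();g=(T@[-.0187,0,0,1])[:3];print(s['width']*85,s['wrist_force'],'grasp',g)
BIN=GR@F([-.055,0,-.0665],0); y=np.radians(-84.6)
P=(BIN@[-.0005,.0465,.0045+g[2],1])[:3]; print(P)
show(s['tool_pos']+[0,0,.18],T[:3,:3]); show(*grip(P+[0,0,.08],y)); show(*grip(P+[0,0,.03],y))
E
```

```text
35.43807147435225 [-0.17907736  1.35620603  6.62244447] grasp [ 0.51558004 -0.34787574  0.05050918]
[0.59187027 0.03757062 0.13850918]
row [-0.18, 0.0002, 0.0002, 0.0, 0.0, 0.0] mm 180 deg 0.0
row [-0.1682, 0.142, -0.3663, 0.0799, 0.0008, -0.0009] mm 427 deg 4.6
row [-0.1182, 0.142, -0.3663, 0.0799, 0.0008, -0.0009] mm 410 deg 4.6
```

Call:
{"op": "jog_arm", "data": {"rows": [[-0.05,0,0,0,0,0,0],[-0.1,0,0,0,0,0,0],[-0.15,0,0,0,0,0,0],[-0.18,0,0,0,0,0,0],[-0.18,0.017,-0.042,0.03,0,0,0],[-0.18,0.033,-0.084,0.06,0,0,0],[-0.18,0.049,-0.127,0.08,0,0,0],[-0.18,0.065,-0.169,0.08,0,0,0],[-0.18,0.081,-0.211,0.08,0,0,0],[-0.18,0.098,-0.253,0.08,0,0,0],[-0.18,0.114,-0.295,0.08,0,0,0],[-0.18,0.13,-0.335,0.08,0,0,0],[-0.175,0.142,-0.3663,0.08,0,0,0],[-0.1682,0.142,-0.3663,0.08,0,0,0],[-0.1682,0.142,-0.3663,0.08,0,0,0],[-0.1182,0.142,-0.3663,0.08,0,0,0],[-0.1182,0.142,-0.3663,0.08,0,0,0],[-0.1182,0.142,-0.3663,0.08,0,0,0]]}}

```text
time: 29.4
tool_pos: [0.5904, 0.0362, 0.1488]
tcp_rot: [1.139, 1.253, -1.143]
wrist_force: [0.7, 0.7, -1.5]
width: 0.418
```

```bash
python3 - <<'E'
from b import *
BIN=GR@F([-.055,0,-.0665],0); y=np.radians(-84.6)
P=(BIN@[-.0005,.0465,.0045+.0505,1])[:3]
s=monitor.read_state();print(s['wrist_force'],s['width']);show(*grip(P,y))
E
```

```text
[ 0.65662705  0.71476581 -1.52285013] 0.4183493802593892
row [0.029, 0.0017, -0.0012, -0.0018, 0.0008, 0.0029] mm 29 deg 0.2
```

Call:
{"op": "jog_arm", "data": {"rows": [[0.008,0,-0.001,0,0,0,0],[0.016,0,-0.001,0,0,0,0],[0.022,0,-0.001,0,0,0,0],[0.026,0,-0.001,0,0,0,0],[0.028,0,-0.001,0,0,0,0],[0.029,0,-0.001,0,0,0,0],[0.03,0,-0.001,0,0,0,0],[0.03,0,-0.001,0,0,0,0]]}}

```text
time: 30.2
tool_pos: [0.5902, 0.0372, 0.12]
tcp_rot: [1.138, 1.253, -1.143]
wrist_force: [-3.0, -1.2, 5.3]
width: 0.415
```

Foot at ≈0.088, floor contact. Release.

Call:
{"op": "jog_arm", "data": {"rows": [[0,-0.001,0,0,0,0,45],[0,-0.001,0,0,0,0,58],[0,-0.001,0,0,0,0,58],[0,-0.001,0,0,0,0,58],[-0.02,-0.001,0,0,0,0,58],[-0.05,-0.001,0,0,0,0,58],[-0.1,-0.001,0,0,0,0,58],[-0.13,-0.001,0,0,0,0,58],[-0.13,-0.001,0,0,0,0,58]]}}

```text
time: 31.1
tool_pos: [0.5939, 0.0374, 0.2572]
tcp_rot: [1.144, 1.243, -1.134]
wrist_force: [0.2, 0.0, 0.2]
width: 0.58
```

```bash
python3 - <<'E'
from b import *
print(toolT()[:3,3])
piv=(GR@[-.083,.118,-.026,1])[:3]; k=px('top',201,266,.146)
d=np.linalg.inv(GR)[:3,:3]@(k-piv); print('piv',piv,'knob',k,np.hypot(*d[:2]),'angle',np.arctan2(-d[0],-d[1]))
show([.57,-.09,.30],down(np.radians(-84.6)))
E
```

```text
[0.59391421 0.03744914 0.25717252]
piv [0.55776358 0.10616532 0.124     ] knob [0.38652851 0.2997188  0.146     ] 0.25842677184839036 angle 2.5115478628022996
row [-0.043, -0.0352, 0.1248, -0.0015, 0.0018, -0.0102] mm 137 deg 0.6
```

```bash
cat > k.py <<'E'
from b import *
piv=np.array([-.083,.118])
def kp(a,r,off,z):
    u=np.array([-np.sin(a),-np.cos(a)]);n=np.array([-np.cos(a),np.sin(a)]); q=piv+r*u+off*n
    return np.r_[(GR@np.r_[q,0,1])[:2],z]
Y=np.radians(-84.6)
E
python3 - <<'E'
from k import *
for a,off,z in((2.51,.04,.26),(2.51,.04,.2),(2.51,.04,.113)): print(kp(a,.16,off,z)); show(kp(a,.16,off,z),down(Y))
E
```

```text
[0.48147897 0.25238659 0.26      ]
row [-0.0042, -0.092, -0.2244, -0.0015, 0.0018, -0.0102] mm 243 deg 0.6
[0.48147897 0.25238659 0.2       ]
row [0.0558, -0.0926, -0.2245, -0.0015, 0.0018, -0.0102] mm 249 deg 0.6
[0.48147897 0.25238659 0.113     ]
row [0.1428, -0.0935, -0.2247, -0.0015, 0.0018, -0.0102] mm 282 deg 0.6
```

Call:
{"op": "jog_arm", "data": {"rows": [[-0.02,-0.018,-0.045,0,0,0,0],[-0.02,-0.036,-0.09,0,0,0,0],[-0.02,-0.055,-0.135,0,0,0,0],[-0.01,-0.074,-0.18,0,0,-0.01,0],[-0.004,-0.092,-0.2244,0,0,-0.01,0],[-0.004,-0.092,-0.2244,0,0,-0.01,0],[0.03,-0.0925,-0.2245,0,0,-0.01,0],[0.03,-0.0925,-0.2245,0,0,-0.01,0]]}}

```text
time: 31.9
tool_pos: [0.4786, 0.2512, 0.2211]
tcp_rot: [1.133, 1.253, -1.147]
wrist_force: [-1.2, 0.1, -0.9]
width: -0.0
```

```bash
python3 - <<'E'
from k import *
show(kp(2.51,.16,.04,.113),down(Y))
shot('wrist','w15'); shot('top','t15')
a=cv2.imread('pics/w15_raw.png');b=cv2.imread('pics/t15_raw.png')[110:290,160:400]
cv2.imwrite('pics/m15.png',np.vstack([cv2.resize(a,(400,250)),cv2.resize(b,(400,300))]))
E
```

```text
row [0.108, 0.0037, -0.0014, -0.0003, 0.0049, 0.0071] mm 108 deg 0.5
```

View pics/m15.png

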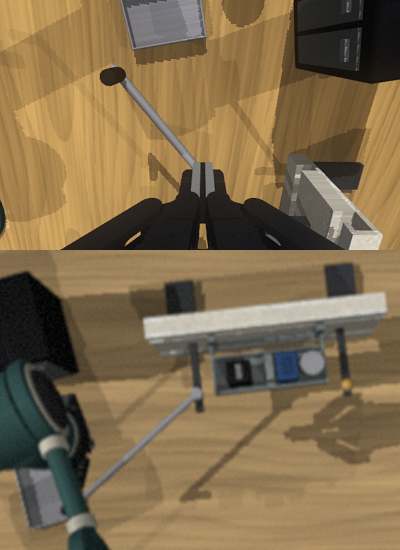

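```bash
python3 - <<'E'
from k import *
T=np.load('pics/w15.npy'); I=np.linalg.inv(GR)
for u,v,z in((113,75,.152),(125,85,.126),(190,160,.126)):
    q=(I@np.r_[px('wrist',u/.625,v/.625,z,T),1])[:2]-piv; print(q,np.hypot(*q),'a',np.arctan2(-q[0],-q[1])%(2*np.pi))
E
```

```text
[-0.14766693  0.2133498 ] 0.259468031657667 a 2.5361645277178635
[-0.14674263  0.20028605] 0.24828995054108305 a 2.5092784145950895
[-0.08011039  0.11262946] 0.1382138598071616 a 2.5233403297995904
```

Call:
{"op": "jog_arm", "data": {"rows": [[0.03,0.0037,-0.0014,0,0.005,0.007,0],[0.07,0.0037,-0.0014,0,0.005,0.007,0],[0.1,0.0037,-0.0014,0,0.005,0.007,0],[0.108,0.0037,-0.0014,0,0.005,0.007,0],[0.108,0.0037,-0.0014,0,0.005,0.007,0]]}}

```text
time: 32.5
tool_pos: [0.4844, 0.2523, 0.1165]
tcp_rot: [1.145, 1.25, -1.138]
wrist_force: [-1.0, 1.0, 0.7]
width: 0.001
```

```bash
python3 - <<'E'
from k import *
for a in np.r_[2.45,np.arange(2.3,.25,-.15)]: print(round(a,2),end=' '); show(kp(a,.16,.019,.113),down(Y))
E
```

```text
2.45 row [0.0034, -0.0281, 0.0171, -0.003, -0.0015, -0.0034] mm 33 deg 0.3
2.3 row [0.0033, -0.0473, 0.0317, -0.003, -0.0015, -0.0034] mm 57 deg 0.3
2.15 row [0.0033, -0.0641, 0.0491, -0.003, -0.0015, -0.0034] mm 81 deg 0.3
2.0 row [0.0032, -0.0781, 0.0687, -0.003, -0.0015, -0.0034] mm 104 deg 0.3
1.85 row [0.0031, -0.089, 0.0903, -0.003, -0.0015, -0.0034] mm 127 deg 0.3
1.7 row [0.003, -0.0966, 0.1132, -0.003, -0.0015, -0.0034] mm 149 deg 0.3
1.55 row [0.003, -0.1007, 0.137, -0.003, -0.0015, -0.0034] mm 170 deg 0.3
1.4 row [0.003, -0.1011, 0.1611, -0.003, -0.0015, -0.0034] mm 190 deg 0.3
1.25 row [0.0029, -0.098, 0.1851, -0.003, -0.0015, -0.0034] mm 209 deg 0.3
1.1 row [0.0029, -0.0913, 0.2083, -0.003, -0.0015, -0.0034] mm 227 deg 0.3
0.95 row [0.0029, -0.0812, 0.2302, -0.003, -0.0015, -0.0034] mm 244 deg 0.3
0.8 row [0.0029, -0.068, 0.2504, -0.003, -0.0015, -0.0034] mm 259 deg 0.3
0.65 row [0.003, -0.0519, 0.2684, -0.003, -0.0015, -0.0034] mm 273 deg 0.3
0.5 row [0.003, -0.0332, 0.2838, -0.003, -0.0015, -0.0034] mm 286 deg 0.3
0.35 row [0.0031, -0.0125, 0.2962, -0.003, -0.0015, -0.0034] mm 296 deg 0.3
```

Call:
{"op": "jog_arm", "data": {"rows": [[0.003,-0.015,0.009,0,0,0,0],[0.003,-0.0281,0.0171,0,0,0,0],[0.003,-0.0473,0.0317,0,0,0,0],[0.003,-0.0641,0.0491,0,0,0,0],[0.003,-0.0781,0.0687,0,0,0,0],[0.003,-0.089,0.0903,0,0,0,0],[0.003,-0.0966,0.1132,0,0,0,0],[0.003,-0.1007,0.137,0,0,0,0],[0.003,-0.1011,0.1611,0,0,0,0],[0.003,-0.098,0.1851,0,0,0,0],[0.003,-0.0913,0.2083,0,0,0,0],[0.003,-0.0812,0.2302,0,0,0,0],[0.003,-0.068,0.2504,0,0,0,0],[0.003,-0.06,0.2595,0,0,0,0],[0.003,-0.0519,0.2684,0,0,0,0],[0.003,-0.0425,0.276,0,0,0,0],[0.003,-0.0332,0.2838,0,0,0,0],[0.003,-0.0332,0.2838,0,0,0,0]]}}

```text
time: 34.3
tool_pos: [0.4788, -0.0338, 0.1133]
tcp_rot: [1.145, 1.249, -1.138]
wrist_force: [0.4, 0.6, 0.0]
width: 0.003
```

```bash
python3 - <<'E'
from k import *
T=shot('wrist','w16'); shot('top','t16')
I=np.linalg.inv(GR)
# knob: dark blob in top view near arc
im=cv2.imread('pics/t16_raw.png')
for a in(.3,.4,.5): print(a,proj('top',[*kp(a,.262,0,.14)]))
g=cv2.cvtColor(im,cv2.COLOR_BGR2GRAY); n,l,st,ce=cv2.connectedComponentsWithStats((g<40).astype(np.uint8))
print([(s.tolist(),c.round(1).tolist()) for s,c in zip(st,ce) if 5<s[4]<200 and 300<c[0]<420 and 180<c[1]<290])
cv2.imwrite('pics/m16.png',np.vstack([cv2.resize(cv2.imread('pics/w16_raw.png'),(400,250)),cv2.resize(im[110:290,200:440],(400,300))]))
E
```

```text
0.3 [378.61182898 215.14214775]
0.4 [376.34668741 225.16208672]
0.5 [373.07698344 234.93290073]
[([295, 176, 17, 17, 192], [303.2, 184.3]), ([327, 187, 11, 3, 17], [331.6, 188.1]), ([313, 193, 4, 3, 7], [314.6, 194.1]), ([336, 198, 6, 2, 6], [338.5, 198.2]), ([366, 198, 4, 3, 8], [367.8, 198.9]), ([352, 200, 12, 10, 26], [359.8, 202.5]), ([302, 204, 3, 11, 13], [302.7, 208.7]), ([373, 211, 4, 23, 39], [374.3, 223.9]), ([362, 215, 1, 7, 7], [362.0, 218.0]), ([301, 216, 2, 11, 13], [301.4, 220.8]), ([360, 223, 2, 11, 11], [360.7, 228.0]), ([316, 236, 12, 4, 19], [320.4, 237.4]), ([331, 240, 4, 3, 6], [332.2, 241.2]), ([338, 243, 3, 6, 11], [338.9, 245.7]), ([332, 245, 2, 5, 9], [332.4, 246.8]), ([309, 246, 2, 9, 12], [309.8, 250.5]), ([367, 247, 2, 8, 9], [367.8, 250.3]), ([306, 257, 4, 17, 29], [307.9, 265.5])]
```

```bash
python3 - <<'E'
from k import *
for a,off in((.55,.04),(.5,.025),(.4,.019),(.3,.019),(.2,.019),(.12,.019)): print(a,end=' '); show(kp(a,.2,off,.113),down(Y))
E
```

```text
0.55 row [-0.0004, -0.0451, 0.0186, -0.0029, -0.0018, -0.0024] mm 49 deg 0.2
0.5 row [-0.0004, -0.0243, 0.0325, -0.0029, -0.0018, -0.0024] mm 41 deg 0.2
0.4 row [-0.0004, -0.0018, 0.0457, -0.0029, -0.0018, -0.0024] mm 46 deg 0.2
0.3 row [-0.0004, 0.0164, 0.0543, -0.0029, -0.0018, -0.0024] mm 57 deg 0.2
0.2 row [-0.0003, 0.0353, 0.061, -0.0029, -0.0018, -0.0024] mm 70 deg 0.2
0.12 row [-0.0003, 0.0508, 0.065, -0.0029, -0.0018, -0.0024] mm 83 deg 0.2
```

Call:
{"op": "jog_arm", "data": {"rows": [[0,-0.03,0.005,0,0,0,0],[0,-0.045,0.0186,0,0,0,0],[0,-0.045,0.026,0,0,0,0],[0,-0.0243,0.0325,0,0,0,0],[0,-0.013,0.039,0,0,0,0],[0,-0.0018,0.0457,0,0,0,0],[0,0.007,0.05,0,0,0,0],[0,0.0164,0.0543,0,0,0,0],[0,0.026,0.058,0,0,0,0],[0,0.0353,0.061,0,0,0,0],[0,0.043,0.063,0,0,0,0],[0,0.0508,0.065,0,0,0,0],[0,0.0508,0.065,0,0,0,0]]}}

```text
time: 35.7
tool_pos: [0.5348, -0.0934, 0.1129]
tcp_rot: [1.144, 1.25, -1.138]
wrist_force: [-0.5, -0.3, 0.5]
width: 0.001
```

```bash
python3 - <<'E'
from k import *
print(monitor.read_state()['wrist_force'])
for a in (.12,.08,.04,0,-.03): print(a,end=' '); show(kp(a,.2,.019,.113),down(Y))
E
```

```text
[-0.46165561 -0.26388853  0.50738535]
0.12 row [-0.0001, -0.0012, -0.0003, -0.0027, -0.0015, -0.0034] mm 1 deg 0.3
0.08 row [-0.0001, 0.0067, 0.0013, -0.0027, -0.0015, -0.0034] mm 7 deg 0.3
0.04 row [-0.0, 0.0147, 0.0025, -0.0027, -0.0015, -0.0034] mm 15 deg 0.3
0 row [-0.0, 0.0226, 0.0034, -0.0027, -0.0015, -0.0034] mm 23 deg 0.3
-0.03 row [0.0, 0.0286, 0.0038, -0.0027, -0.0015, -0.0034] mm 29 deg 0.3
```

Call:
{"op": "jog_arm", "data": {"rows": [[0,0.003,0.0005,0,0,0,0],[0,0.0067,0.0013,0,0,0,0],[0,0.009,0.0017,0,0,0,0],[0,0.0115,0.002,0,0,0,0],[0,0.0115,0.002,0,0,0,0]]}}

```text
time: 36.2
tool_pos: [0.5453, -0.094, 0.1128]
tcp_rot: [1.143, 1.252, -1.14]
wrist_force: [-3.9, 0.6, 2.7]
width: -0.002
```

Call:
{"op": "jog_arm", "data": {"rows": [[0,0.002,0.0005,0,0,0,0],[0,0.004,0.001,0,0,0,0],[0,0.006,0.001,0,0,0,0],[0,0.006,0.001,0,0,0,0]]}}

```text
time: 36.6
tool_pos: [0.5512, -0.0943, 0.1128]
tcp_rot: [1.144, 1.253, -1.14]
wrist_force: [-0.8, 1.1, 1.7]
width: -0.001
```

Call:
{"op": "jog_arm", "data": {"rows": [[0,0.002,0,0,0,0,0],[0,0.004,0,0,0,0,0],[0,0.004,0,0,0,0,0]]}}

```text
time: 36.9
tool_pos: [0.5563, -0.0941, 0.113]
tcp_rot: [1.144, 1.251, -1.139]
wrist_force: [0.5, 0.5, -0.6]
width: 0.0
```

Call:
{"op": "jog_arm", "data": {"rows": [[0,0.002,0,0,0,0,0],[0,0.004,0,0,0,0,0],[0,0.004,0,0,0,0,0]]}}

```text
time: 37.2
tool_pos: [0.5583, -0.0939, 0.1127]
tcp_rot: [1.142, 1.255, -1.142]
wrist_force: [-7.6, -1.2, 4.3]
width: -0.004
```

Call:
{"op": "jog_arm", "data": {"rows": [[0,0.0015,0,0,0,0,0],[0,0.002,0,0,0,0,0],[0,0.002,0,0,0,0,0]]}}

```text
time: 37.5
tool_pos: [0.5583, -0.094, 0.1127]
tcp_rot: [1.139, 1.258, -1.145]
wrist_force: [-7.9, -1.3, 6.3]
width: 0.002
```

Call:
{"op": "jog_arm", "data": {"rows": [[0,-0.01,0,0,0,0,0],[0,-0.04,0,0,0,0,0],[0,-0.06,0,0,0,0,0],[-0.05,-0.07,0,0,0,0,0],[-0.1,-0.09,0,0,0,0,0],[-0.15,-0.1,0,0,0,0,0],[-0.18,-0.12,0,0,0,0,0],[-0.18,-0.12,0,0,0,0,0]]}}

```text
time: 38.3
tool_pos: [0.442, -0.1066, 0.3008]
tcp_rot: [1.142, 1.246, -1.139]
wrist_force: [1.0, 0.3, 0.3]
width: 0.007
```

```bash
python3 - <<'E'
from k import *
T=shot('wrist','w17'); shot('top','t17')
a=cv2.imread('pics/w17_raw.png'); b=cv2.imread('pics/t17_raw.png')[120:240,240:440]
cv2.imwrite('pics/m17.png',np.vstack([a[:, :],cv2.resize(b,(333,200),interpolation=cv2.INTER_CUBIC).__class__(0) if 0 else np.pad(cv2.resize(b,(333,200),interpolation=cv2.INTER_CUBIC),((0,0),(0,307),(0,0)))]))
for aa in(0,.05,.1): print(aa,proj('wrist',kp(aa,.262,0,.14),T),proj('top',kp(aa,.262,0,.14)))
BIN=GR@F([-.055,0,-.0665],0)
for n,p in(('rim fr R',(-.03,-.09,.028)),('fin',(0,0,.06)),('hookR',(.055,-.084,.065)),('piv',(-.028,.118,.043))): print(n,proj('wrist',(BIN@np.r_[p,1])[:3],T))
E
```

```text
0 [468.59753231 243.99240765] [379.26282084 184.61594647]
0.05 [454.54892636 243.73740231] [379.794269   189.67745538]
0.1 [440.59585583 242.84056183] [380.07105557 194.76639303]
rim fr R [462.30533437 179.67322619]
fin [529.16204307  79.82213957]
hookR [578.71717223 183.87317819]
piv [507.72743103 -92.04860267]
```

View pics/m17.png

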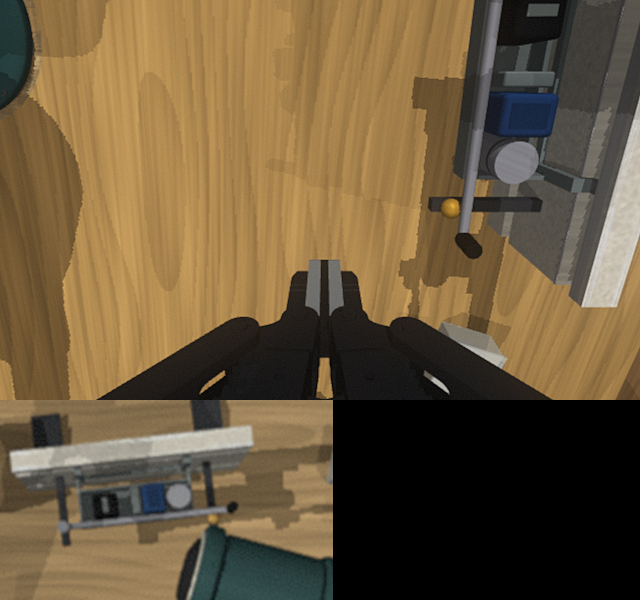

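```bash
python3 -c "
from workcell import finish_job;print(finish_job())"
```

```text
the job is handed in; nothing more can be done
None
```

I hung the bin in the top groove, stood the three loose items in its pockets, swung the keeper bar shut, and handed the job in at about 38 s robot time. The card dock is in the left pocket. The drive case and screw tin share the right pocket. I saw no hub or jar anywhere in the scene.

**Bin:** At seating, the wrist read about 9 N of support and 10 N against the panel, and the grip height matched the seated height. In the last wrist picture, the fin lies within about 2 pixels of the seated position and the front rim corner within about 6.

**Items:** Each was lowered until it met the floor, with its foot about 88 mm above the desk. The last pictures show all three standing in the bin.

**Keeper:** The push peaked at about 4 N, dropped to zero and then met a firm stop. The knob appears exactly where angle 0 predicts, with the rod past the brass ball.

**Not perfect:** While lowering the tin and the case there was a sideways push of 8 to 12 N whose cause I did not see. I shifted the tool 1 to 1.5 mm towards the robot to ease it: the tin's push vanished and the case's fell to 2.5 N. The tin ended about 2 mm forward of the pocket's middle, still clear of the bar. No check failed.

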